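Take a culture tube out of the growth cabinet

ROBOT

A 6-joint arm with a two-finger parallel gripper is mounted at the origin on the work surface. World frame = base frame: x ahead of the robot, y to its left, z up, the work surface at z = 0. Lengths are in m, angles in rad, forces in N, time in s.
With the tool pointing down it reaches from about 0.375 to 0.975 m from the base axis. Payload 3.8 kg.
Tool frame: the origin (TCP) lies between the finger pads; the fingertips stand 17 mm ahead of it and the grasp point (between the pads) lies 2 mm behind it (r.finger_overhang is the distance from the TCP to the fingertips, in m); x points along the fingers, y is the direction in which the jaws open and shut, and the axes are right-handed (so a half turn about x gives the same grasp; the last joint's range is limited). The gripper opens to 85 mm and grips with 20 to 120 N. Pads are 22 mm wide; open, the fingers measure 114 mm over their backs; the gripper's body (76 mm by 85 mm) begins 54 mm behind the grasp point. The pads swing forward as they close: fully open they stand 13 mm farther back than shut.
Start: joints at [-1.166, 0.264, 1.604, -0, 1.274, -0.037], TCP at [0.289, -0.61, 0.227] pointing down, gripper open.
Joint ranges: [-2.63, 2.63], [-0.94, 2.18], [0.31, 2.57], [-1.31, 4.45], [0, 2.66], [-2.55, 2.55]. Speed limits (rad/s): [2.57, 2.57, 3.14, 3.14, 3.14, 3.14].

INTERFACE

Orientations are given as a unit quaternion [w, x, y, z].
In Python, from plant import r, get_image gives the robot as it stands.
- The arm moves only by the shell command python3 -m pendant 'ROWS' [OPENING] [FORCE]. ROWS is JSON, a list of rows, each a list of 6 numbers: the shift along the tool's x, y, z in m, then the turn, a rotation vector about the tool's x, y, z in degrees. In form: [[dx, dy, dz, rx, ry, rz], ...]. A call has exactly 5 rows; each row shifts and turns the commanded pose from where the row before left it, along the tool's axes as they then stand; what a row does not reach is not made up. A row lasts 1/10 s, in which the tool goes at most 50 mm and 8.59 degrees, less where a joint would pass 70% of its speed; a pose out of reach is approached as far as the arm can. A call with a gripper value outside its range is refused whole. OPENING is the finger opening in m, from 0 to 0.0854, set as the call begins (- or left out, the last holds). The fingers move at their own pace and stop on an object; FORCE is the grip in N (left out, the last holds). Time passes only in rows, so rows that do not move let the fingers close, or fill a call up. It gives the time, the measured TCP pose, the force and the opening at its end, in the units of the state.
- r.sense(): the state, without advancing time (a new reading comes with each control period).
- get_image(name): name is "side" or "top"; returns a dict with "pixels" (420x560x3 uint8, blue, green, red), "camera_matrix" (3x3 intrinsics, pixels), "rvec" (rotation vector, rad) and "tvec" (3), from world to camera coordinates, as OpenCV has them. Camera axes: x right, y down, z forward; pixel columns grow to the right and rows downward; lengths in m; the calibration is good to about 2 mm. A picture is of the moment at which its call begins. There is no depth.
- r.hand_in(): hands the job in, once; it reports no verdict.
The state is a dict: "time": time; "q": joint angles; "joint_vel": joint speeds; "joint_efforts": joint torques, N m; "ee_pos": TCP position; "tool_rot": TCP orientation; "force": force on the tool from outside, world axes, zero at the start; "torque": the same for the moment, N m; "gripper_width": opening from 0.0 (shut) to 1.0 (fully open).
Only numpy, scipy, OpenCV 4.12 (cv2) and the standard library are available. Lean on these libraries where they do the work, as an engineer would, in place of code of your own. Each camera call takes 0.05 s, during which the arm holds its last target.

TASK

Take hold of the growth cabinet's bar handle and pull its folding door right open, so that both panels fold up together at the side. Then draw the tall culture tube straight out of its sloping well, without forcing it sideways, and set it down gently, upright, in the empty white enamel tray on the bench. Leave the short vial in its well, the tray where it lies, the door open and everything else on the bench undisturbed.

Things in the scene. Friction and masses are not known exactly. Their poses are not given: they have to be found in the camera images.
- cabinet: White framed growth cabinet with clear sides, back and roof, fixed on the bench, 220 deep (x), 392 wide (y), 343 high. Origin: centre of its underside; x points from the door to the back, y to the door's hinge side. Inner floor 45 above the bench. Front opening: y -180 to 180, up to the head rail's underside 315 above the bench; rail and roof above that.
- pivot (a point): point on the fixed hinge line of the folding door, at the bar's height, 200 above the bench: at x -104, y +180 in the cabinet's frame (axes as the cabinet's)
- fold (a joint): fold angle of the bifold door, rad: 0 shut, 1.40 fully folded (stop). The rear panel turns by it about the pivot, its free edge swinging out to the front; the lead panel, hinged to that edge, stands at the same angle, mirrored, its far edge sliding along the track to the pivot. Panels: 180 wide, 10 thick, 50 to 312 above the bench. They stay where left; 1 to 3 N at the bar moves them.
- bar: the door's handle: upright round steel bar, 10 diameter, 120 long, on the front of the lead panel. Origin: its middle, 200 above the bench, 45 in front of the panel's mid-plane (35 free behind it), 90 from either edge of the panel. x points square into the panel, y along it to the fold, z up. Two arms 52 above and below the origin join it to the panel.
- rack: dark grey metal block, 120 wide (y), with two square wells side by side, fixed on the cabinet's floor; axes as the cabinet's. The wells lean forward 40 degrees from vertical: their axis, outward, is (-0.643, 0, 0.766). Each is 35 by 35, 70 deep; the middle of its floor is at x 0, y 35 or -35, z 23. Origin: on the cabinet's floor, 45 above the bench.
- tall_tube_mid (a point): centre, half-way up, of the tall culture tube: glass, flat foot, 32 diameter, 120 long, with a ribbed white cap 34 diameter over the top 28. z points along the tube to its cap (at the start along the well, leaning 40 degrees forward). 50 of it stands out of its well. In either of the two wells. About 0.1 kg.
- short_vial_mid (a point): centre of the short vial in the other well: same diameters, 80 long, so that only 10 of it stands out; z to its cap. Stays there.
- tray_in (a point): centre of the inner floor of the empty white enamelled steel tray, 170 (x) by 130 (y) by 14 high outside, floor and walls 3 thick, so the floor is 3 above the bench. Loose, 0.6 kg.
- culture_box: clear lidded box with seedlings, 105 by 105 by 100; origin under its centre
- tub: round lidded tub, 117 diameter, 87 high; origin under its centre
- petri_stack: stack of petri dishes, 90 diameter, 75 high; origin under its centre
- wash_bottle: white wash bottle, 68 diameter, 195 high with its spout; origin under its centre
- forceps: steel forceps lying on the bench along their x, 140 long, 5 high; origin under their middle
Things that resemble listed ones, but are neither listed nor needed, are in the scene too. Of the things that look like the part that bears tray_in, the largest one is meant.

How it is judged:
By the outcome, as a careful person would: the job done as asked, in the order asked, and still so for the second after the job is handed in, with the robot touching nothing.
It also fails if it takes over 67 s, if anything falls off the work surface, if the arm or the gripper's body presses on something with over 40 N, if the wrist force passes 120 N, or if a joint passes its speed limit or range.

## Working session

There is one attempt and no reset: what is moved stays moved. The work goes in short steps, Python scripts to look and compute and a shell command to move; the robot and the scene stay as the last step left them, time stands still between calls to the robot, and variables do not carry over. Pictures are saved under pics/ and viewed, and the job is handed in when it is done.

```bash
ls; mkdir -p pics; python3 - <<'E'
from plant import r,get_image
import cv2,numpy as np
print(r.sense())
for n in("side","top"):
    d=get_image(n); cv2.imwrite(f"pics/{n}0.png",d["pixels"]); np.savez(f"pics/{n}.npz",K=d["camera_matrix"],rvec=d["rvec"],tvec=d["tvec"])
    R=cv2.Rodrigues(np.array(d["rvec"]))[0]; print(n,d["camera_matrix"],-R.T@np.array(d["tvec"]).ravel(),R)
E
```

```text
pics
{'time': 0.0, 'q': array([-1.16590412e+00,  2.64784418e-01,  1.60537821e+00,  3.20167805e-07,
        1.27374181e+00, -3.68923215e-02]), 'joint_vel': array([ 0.00061004,  0.00056694,  0.00161707,  0.00059166, -0.00080289,
       -0.00137491]), 'joint_efforts': array([-1.63413388e-03, -5.15115523e+01, -3.67310858e+01, -2.59299059e-04,
        1.28886499e-02,  3.35646604e-06]), 'ee_pos': array([ 0.2883031 , -0.60949532,  0.22603873]), 'tool_rot': array([-0.15412361, -0.68977585, -0.15573073,  0.69007473]), 'force': array([ 0.3072328 ,  0.0160418 , -0.47546424]), 'torque': array([0.04798038, 0.00131864, 0.00433948]), 'gripper_width': 0.9979004455326762}
side [[461.69936717   0.         277.418975  ]
 [  0.         461.69936717 212.56101827]
 [  0.           0.           1.        ]] [0.49655663 0.38040064 1.30948678] [[-0.99948503 -0.03201664  0.00214595]
 [-0.03094818  0.94413972 -0.32808903]
 [ 0.00847824 -0.32798648 -0.94464437]]
top [[453.91681147   0.         286.67783223]
 [  0.         453.91681147 210.92834083]
 [  0.           0.           1.        ]] [ 0.21868438 -0.01055979  1.64775933] [[ 0.00495275 -0.9999678  -0.00631449]
 [-0.98468588 -0.00377642 -0.17429704]
 [ 0.17426758  0.00708104 -0.98467287]]
```

View pics/side0.png

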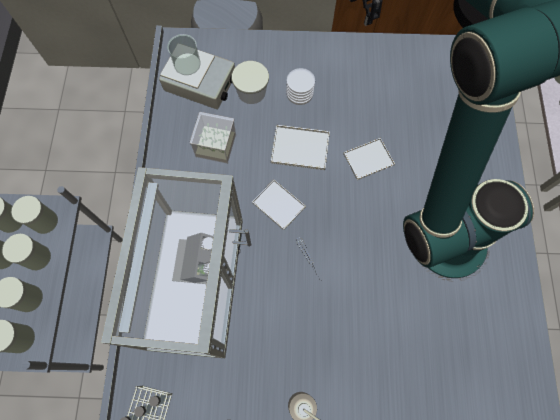

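View pics/top0.png

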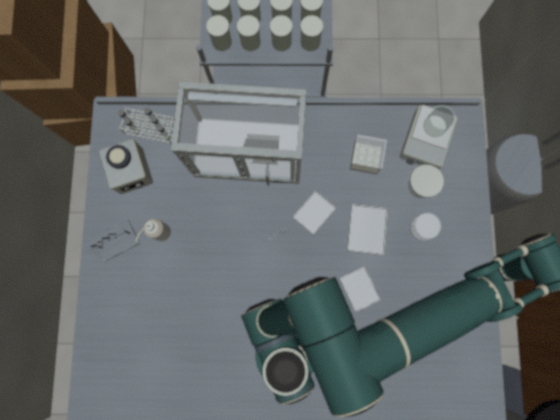

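The side view shows the cabinet at pixels (105–240, 170–355) with its bar near (243,238). Three tray-like things are at (300,147), (369,158) and (279,204), and the one at (300,147) is the largest. In the top view the cabinet is at (175–305, 83–185). I'll enlarge these areas next.

```bash
cat > h.py <<'E'
import cv2,numpy as np
from scipy.spatial.transform import Rotation as Rn
def cam(n):
    d=np.load(f"pics/{n}.npz"); R=cv2.Rodrigues(d["rvec"])[0]; return d["K"],R,d["tvec"].ravel()
def ray(n,p):
    K,R,t=cam(n); v=R.T@np.linalg.inv(K)@np.array([p[0],p[1],1.]); return -R.T@t,v
def atz(n,p,z):
    c,v=ray(n,p); return c+v*(z-c[2])/v[2]
def tri(ps,pt):
    (a,u),(b,v)=ray("side",ps),ray("top",pt)
    s=np.linalg.lstsq(np.c_[u,-v],b-a,rcond=None)[0]; P,Q=a+s[0]*u,b+s[1]*v
    return (P+Q)/2,np.linalg.norm(P-Q)
def proj(n,X):
    K,R,t=cam(n); c=(R@np.atleast_2d(X).T).T+t; c=c@K.T; return c[:,:2]/c[:,2:]
def snap(n,tag,box=None,s=1):
    from plant import get_image
    im=get_image(n)["pixels"]; cv2.imwrite(f"pics/{n}_{tag}_full.png",im); crop(im,box,s,f"pics/{n}_{tag}.png"); return im
def crop(im,box,s,f):
    if box: im=im[box[1]:box[3],box[0]:box[2]]
    im=cv2.resize(im,None,fx=s,fy=s,interpolation=cv2.INTER_CUBIC)
    if box:
        for x in range(-(-box[0]//10)*10,box[2],10): 
            cv2.putText(im,str(x),(int((x-box[0])*s),9),0,.33,(0,0,255),1); cv2.line(im,(int((x-box[0])*s),10),(int((x-box[0])*s),16),(0,0,255),1)
        for y in range(-(-box[1]//10)*10,box[3],10): cv2.putText(im,str(y),(0,int((y-box[1])*s)),0,.33,(0,0,255),1); cv2.line(im,(22,int((y-box[1])*s)),(28,int((y-box[1])*s)),(0,0,255),1)
    cv2.imwrite(f,im)
E
python3 - <<'E'
from h import *
a=cv2.imread("pics/side0.png");b=cv2.imread("pics/top0.png")
crop(a,(100,160,260,360),3,"pics/c1.png")
crop(b,(165,75,315,195),5,"pics/c2.png")
crop(a,(240,115,400,235),5,"pics/c3.png")
crop(b,(285,180,395,320),4,"pics/c4.png")
E
```

```text
(no output)
```

View pics/c1.png

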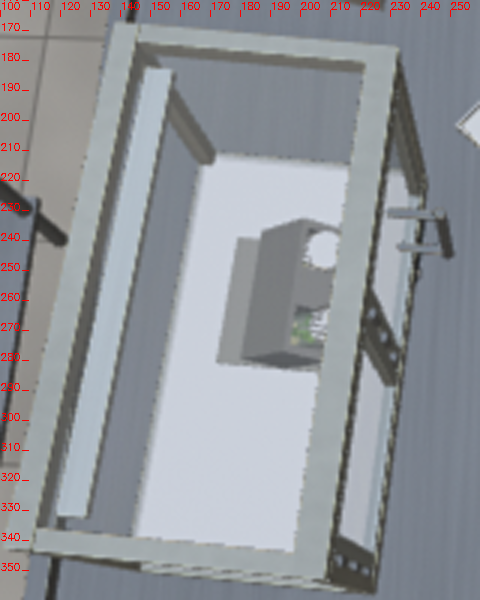

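View pics/c2.png

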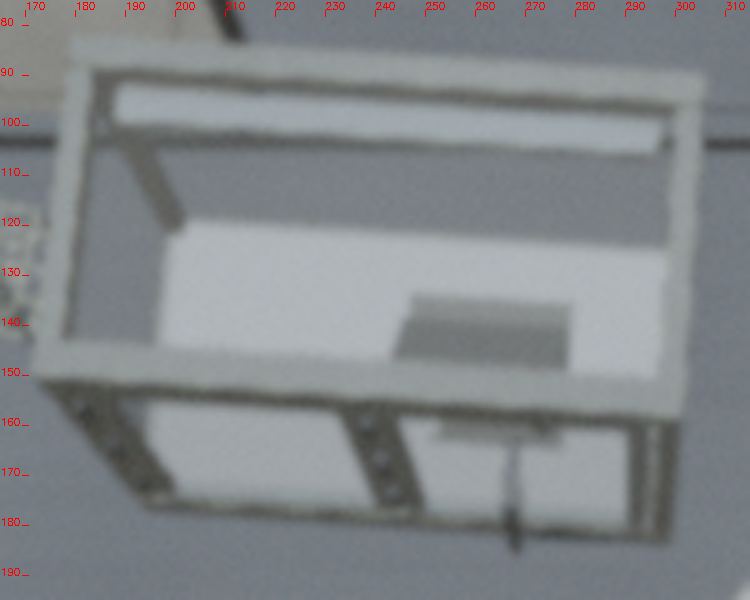

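View pics/c3.png

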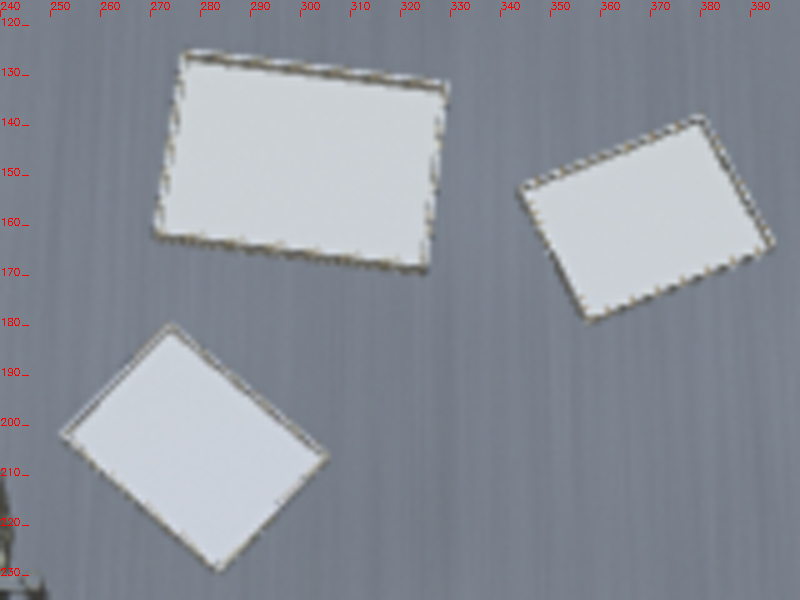

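View pics/c4.png

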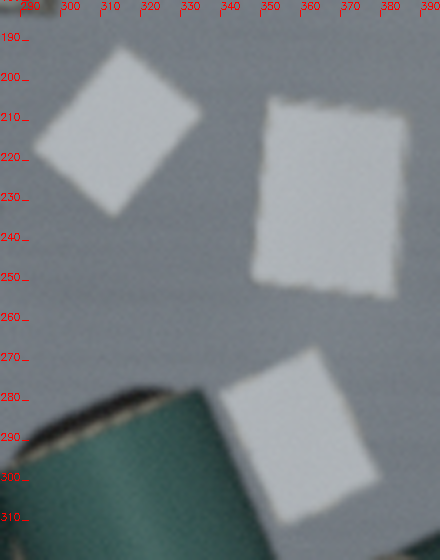

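```bash
python3 - <<'E'
from h import *
from scipy.optimize import least_squares
loc=np.array([[.11,-.196,.343],[-.11,-.196,.343],[-.11,.196,.343],[.11,.196,.343]])
S=np.array([[139,167.3],[233.3,175.7],[209.3,353],[101.7,342.7]])
T=np.array([[306.2,90],[301.8,158.6],[172,151],[179.4,82.6]])
def W(p,l): 
    c,s=np.cos(p[2]),np.sin(p[2]); return np.c_[p[0]+c*l[:,0]-s*l[:,1],p[1]+s*l[:,0]+c*l[:,1],l[:,2]]
def f(p,w=(1,1)): X=W(p,loc); return np.r_[w[0]*(proj("side",X)-S).ravel(),w[1]*(proj("top",X)-T).ravel()]
for w in((1,1),(1,0),(0,1)):
    q=least_squares(f,[.8,.1,0],args=(w,)); print(q.x,np.round(q.fun,1))
p=least_squares(f,[.8,.1,0]).x; np.save("cab.npy",p)
# bar, hinge pred
bar=np.array([[-.104-.045,-.09,z] for z in(.14,.2,.26)]); print("bar",W(p,bar),proj("side",W(p,bar)),proj("top",W(p,bar)))
rk=np.array([[0,s*.035,.045+.023] for s in(1,-1)]); ax=np.array([-.643,0,.766])
for L in(.08,.12): print("tops",L,W(p,rk+ax*L),proj("side",W(p,rk+ax*L)),proj("top",W(p,rk+ax*L)))
print("tray side", [atz("side",q,.014).round(4) for q in [(276.5,125.5),(329,132.5),(325,169.5),(271,163)]])
print("tray top", [atz("top",q,.014).round(4) for q in [(352,204.5),(386.5,209),(383.5,254.5),(348,250)]])
for n,qs in(("side",[(273.5,180.5),(305.5,206),(283,229),(252,202)]),("side",[(344,153),(380,138.5),(395,164),(357.5,179.5)])): print([atz(n,q,.014).round(3) for q in qs])
E
```

```text
[ 0.72916109  0.14483986 -0.0606508 ] [-0.3 -1.2  0.6 -1.3  0.4  0.1 -0.1 -0.2 -0.5 -0.3 -0.4  0.2 -1.3 -0.2
 -0.9 -0.4]
[ 0.72929649  0.1460525  -0.06135096] [-0.4 -0.7  0.5 -0.8  0.2  0.7 -0.3  0.4 -0.  -0.  -0.   0.  -0.  -0.
 -0.  -0. ]
[ 0.72856367  0.14238953 -0.05890354] [-0.  -0.   0.  -0.   0.  -0.   0.  -0.   0.2 -0.3  0.5  0.3 -0.5  0.1
 -0.2 -0.1]
bar [[0.57497983 0.06403677 0.14      ]
 [0.57497983 0.06403677 0.2       ]
 [0.57497983 0.06403677 0.26      ]] [[250.39936577 244.09135514]
 [249.12215066 237.7558909 ]
 [247.71281375 230.7650531 ]] [[268.10515578 185.017383  ]
 [267.25226913 180.79895823]
 [266.32886456 176.2317479 ]]
tops 0.08 [[0.67993715 0.18289347 0.12928   ]
 [0.6756942  0.11302218 0.12928   ]] [[207.25970973 288.80534483]
 [211.07678584 262.11183529]] [[234.41288807 156.16518307]
 [254.49300366 157.40184682]]
tops 0.12 [[0.65426444 0.18445245 0.15992   ]
 [0.65002149 0.11458116 0.15992   ]] [[215.74615183 287.6481902 ]
 [219.49433129 260.30278605]] [[232.68609806 160.80194748]
 [253.21609589 162.07011639]]
tray side [array([ 0.5205, -0.3621,  0.014 ]), array([ 0.3538, -0.3426,  0.014 ]), array([ 0.3666, -0.2141,  0.014 ]), array([ 0.5332, -0.2305,  0.014 ])]
tray top [array([ 0.5326, -0.2378,  0.014 ]), array([ 0.5164, -0.3634,  0.014 ]), array([ 0.3503, -0.3471,  0.014 ]), array([ 0.3659, -0.2201,  0.014 ])]
[array([ 0.523, -0.172,  0.014]), array([ 0.425, -0.093,  0.014]), array([ 0.49 , -0.019,  0.014]), array([ 0.585, -0.1  ,  0.014])]
[array([ 0.307, -0.272,  0.014]), array([ 0.193, -0.327,  0.014]), array([ 0.151, -0.24 ,  0.014]), array([ 0.268, -0.184,  0.014])]
```

```bash
python3 - <<'E'
from h import *
p=np.load("cab.npy"); c,s=np.cos(p[2]),np.sin(p[2]); M=np.array([[c,-s,0],[s,c,0],[0,0,1]])
L=lambda X:(M.T@(X-np.r_[p[:2],0])).round(4)
for a,b in(((179.3,239.3),(279.4,135.6)),((172.3,281),(247.6,133.6))):
    P,e=tri(a,b); print(P.round(4),e.round(4),"loc",L(P), L(atz("side",a,.045)),L(atz("top",b,.045)))
# dark top back edge corners
for a,b in(((186.5,238.5),(278.6,148)),((181,279.5),(243.5,146))):
    P,e=tri(a,b); print(P.round(4),e.round(4),"loc",L(P))
print("cap", L(atz("side",(207.5,243),.129)))
a=cv2.imread("pics/side0.png");crop(a,(165,215,260,300),8,"pics/c5.png")
E
```

```text
[0.7854 0.0296 0.0416] 0.0014 loc [ 0.0631 -0.1116  0.0416] [ 0.0616 -0.1104  0.045 ] [ 0.0626 -0.112   0.045 ]
[0.7943 0.1483 0.0362] 0.0024 loc [0.0648 0.0074 0.0362] [0.0614 0.0093 0.045 ] [0.0629 0.006  0.045 ]
[0.7552 0.0282 0.0278] 0.0252 loc [ 0.0331 -0.1148  0.0278]
[0.7505 0.1546 0.0662] 0.0262 loc [0.0207 0.0111 0.0662]
cap [-0.0348 -0.0853  0.129 ]
```

View pics/c5.png

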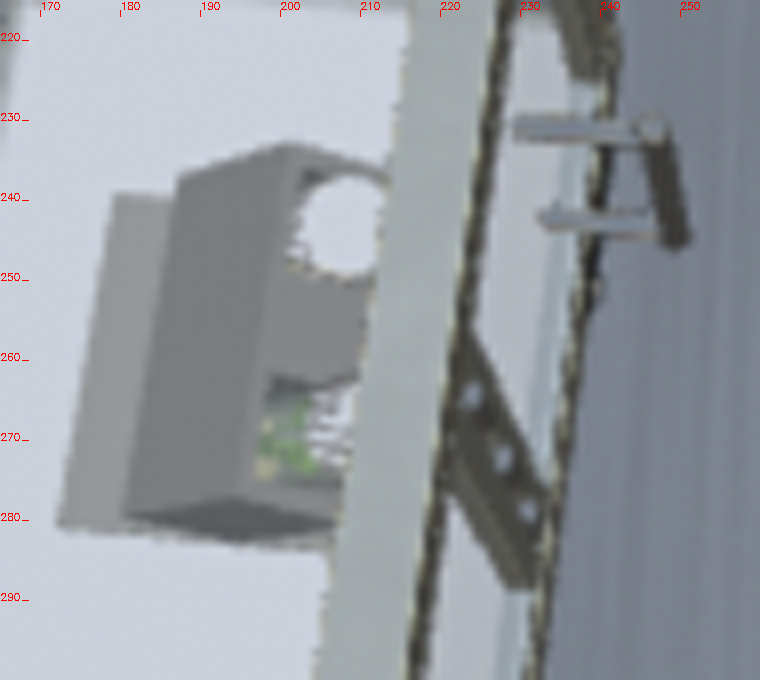

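```bash
python3 - <<'E'
from plant import r
from h import *
print([a for a in dir(r) if a[0]!='_'], r.finger_overhang)
s=r.sense(); q=s["tool_rot"]; R=Rn.from_quat(q,scalar_first=True).as_matrix(); print(R.round(3))
E
python3 -m pendant --help 2>&1 | head -20
```

```text
['IKError', 'finger_overhang', 'hand_in', 'sense'] 0.017
[[-0.001  0.428 -0.904]
 [ 0.002 -0.904 -0.428]
 [-1.    -0.002 -0.   ]]
invalid input: not JSON, or not a number
```

```bash
python3 -m pendant '[[-0.011,-0.0365,-0.0305,0,0,0],[-0.011,-0.0365,-0.0305,0,0,0],[-0.011,-0.0365,-0.0305,0,0,0],[-0.011,-0.0365,-0.0305,0,0,0],[-0.011,-0.0365,-0.0305,0,0,0]]'; python3 -c "
from plant import r;import json
s=r.sense();open('log.txt','a').write(json.dumps([list(s['q']),list(s['ee_pos']),list(s['tool_rot'])])+'\n')"
python3 -m pendant '[[-0.011,-0.0365,-0.0305,0,0,0],[-0.011,-0.0365,-0.0305,0,0,0],[-0.011,-0.0365,-0.0305,0,0,0],[-0.011,-0.0365,-0.0305,0,0,0],[-0.011,-0.0365,-0.0305,0,0,0]]'; python3 -c "
from plant import r;import json
s=r.sense();open('log.txt','a').write(json.dumps([list(s['q']),list(s['ee_pos']),list(s['tool_rot'])])+'\n')"
python3 -m pendant '[[0,0,0,0,8.5,0],[0,0,0,0,8.5,0],[0,0,0,0,8.5,0],[0,0,0,0,8.5,0],[0,0,0,0,8.5,0]]'; python3 -c "
from plant import r;import json
s=r.sense();open('log.txt','a').write(json.dumps([list(s['q']),list(s['ee_pos']),list(s['tool_rot'])])+'\n')"; cat log.txt
```

```text
time: 0.6
ee_pos: [0.3483, -0.3779, 0.2821]
tool_rot: [-0.154, -0.69, -0.155, 0.69]
force: [1.8, -0.3, 0.5]
gripper_width: 0.999
time: 1.1
ee_pos: [0.408, -0.1479, 0.3375]
tool_rot: [-0.155, -0.69, -0.155, 0.69]
force: [0.6, -0.5, -0.8]
gripper_width: 0.999
time: 1.6
ee_pos: [0.4085, -0.1496, 0.3385]
tool_rot: [0.09, 0.894, 0.2, -0.39]
force: [0.5, 0.7, -1.0]
gripper_width: 1.0
[[-0.8748034168490525, -0.07365819171746253, 1.8712708986040876, 0.00024133458215531688, 1.3449788916019898, 0.25476194035424726], [0.34830734042648565, -0.3779385465283908, 0.2821226102795941], [-0.15436556363994502, -0.6898849834438763, -0.15506971320706295, 0.6900604078098119]]
[[-0.40526628839517403, -0.2566416774343602, 1.9274207372314938, 6.789644157731168e-05, 1.470863164453823, 0.7242617740047448], [0.4079843082977912, -0.1479107110259142, 0.3375219580117163], [-0.15471724477402693, -0.6899660240807011, -0.15477649388263445, 0.6899664460864761]]
[[-0.996910994585207, -0.49027372633732197, 2.2491567757425837, 0.7643556261492993, 1.340931043294093, -0.036593455557892875], [0.408467598862616, -0.14956389467139405, 0.33850504944231374], [0.08968702628230485, 0.8944259615545814, 0.20020687815203378, -0.38971225609982585]]
```

```bash
cat > kin.py <<'E'
import json,numpy as np,itertools,os
from scipy.optimize import least_squares
from scipy.spatial.transform import Rotation as Rn
D=[[[-1.16590412,.264784418,1.60537821,0,1.27374181,-.0368923],[.2883031,-.60949532,.22603873],[-.15412361,-.68977585,-.15573073,.69007473]]]
D+=[json.loads(l) for l in open("log.txt")]
def e(a,t): return Rn.from_euler(a,t).as_matrix()
def fk(q,p,s,pts=False):
    R=e('z',q[0]); o=R@[p[0],p[1],p[2]]; P=[o]
    R=R@e('y',q[1]); o=o+R@[p[3],0,p[4]]; P.append(o)
    R=R@e('y',q[2]); o=o+R@[p[5],p[6],p[7]]; P.append(o)
    R=R@e('z',s[0]*q[3])@e('y',q[4]); W=R
    R=R@e('z',s[1]*q[5]); o=o+W@[p[8],p[9],0]+R@[0,0,p[10]]; P.append(o)
    R=R@Rn.from_rotvec(p[11:14]).as_matrix()
    return (o,R,P) if pts else (o,R)
def res(p,s,D=D):
    out=[]
    for q,x,t in D:
        o,R=fk(q,p,s); out+=list((o-x)*1)+list((R-Rn.from_quat(t,scalar_first=True).as_matrix()).ravel()*.3)
    return np.r_[out,.003*(p[:11]-P0[:11])]
P0=np.array([0,0,.3,0,.5,0,0,.5,0,0,.25,0,0,0])
if __name__=="__main__":
    best=None
    for s in itertools.product((1,-1),(1,-1)):
        for r0 in([0,-1.57,0],[0,1.57,0],[1.2,1.2,1.2],[-1.2,-1.2,1.2],[-2,0,2],[1.2,-1.2,-1.2],[-1.2,1.2,-1.2]):
            p0=P0.copy();p0[11:]=r0
            f=least_squares(res,p0,args=(s,))
            if best is None or f.cost<best[0]: best=(f.cost,s,f.x)
    c,s,p=best; print(c,s,p.round(4))
    for q,x,t in D:
        o,R=fk(q,p,s); print((o-x).round(4),np.abs(R-Rn.from_quat(t,scalar_first=True).as_matrix()).max().round(4))
    np.savez("kin.npz",p=p,s=s)
E
python3 kin.py
```

```text
7.832411664993086e-08 (1, 1) [ 5.7000e-03  1.2300e-02  2.5060e-01  1.0000e-04  5.1200e-01  1.4000e-03
  1.2300e-02  5.6600e-01  5.6000e-03  3.0000e-04  3.5040e-01  1.2092e+00
 -1.2092e+00  1.2092e+00]
[-0.  0. -0.] 0.0
[ 0. -0.  0.] 0.0
[ 0. -0. -0.] 0.0
[-0.  0.  0.] 0.0
```

```bash
cat >> h.py <<'E'
import kin
_k=np.load("kin.npz"); KP,KS=_k["p"],_k["s"]
LO=np.array([-2.63,-.94,.31,-1.31,0,-2.55]);HI=np.array([2.63,2.18,2.57,4.45,2.66,2.55])
from scipy.optimize import least_squares
def ik(pos,R,q0=None,n=12,seed=0):
    rng=np.random.default_rng(seed); best=None
    st=[q0] if q0 is not None else []
    st+= [rng.uniform(LO,HI) for _ in range(n)]
    for i,q in enumerate(st):
        f=least_squares(lambda q:np.r_[kin.fk(q,KP,KS)[0]-pos,.3*(kin.fk(q,KP,KS)[1]-R).ravel()],np.clip(q,LO+1e-3,HI-1e-3),bounds=(LO,HI))
        if best is None or f.cost<best[1]: best=(f.x,f.cost)
        if f.cost<1e-8: break
    return best
cp=np.load("cab.npy")
def cab():
    c,s=np.cos(cp[2]),np.sin(cp[2]); return np.array([[c,-s,0],[s,c,0],[0,0,1]]),np.r_[cp[:2],0]
def toW(x): M,o=cab(); return M@np.asarray(x)+o
def toolR(yaw,tilt,flip):
    "yaw deg in cabinet frame, tilt deg below horizontal; flip=+1: tool y=-left, z=down-ish"
    M,_=cab(); a=np.deg2rad(yaw);t=np.deg2rad(tilt)
    f=np.array([np.cos(a),np.sin(a),0]);l=np.array([-np.sin(a),np.cos(a),0])
    x=np.cos(t)*f-np.sin(t)*np.array([0,0,1]); y=-flip*l
    return M@np.c_[x,y,np.cross(x,y)]
def barpos(phi,z=.2):
    s,c=np.sin(phi),np.cos(phi); return np.array([-.104-.09*s-.045*c,.18-.27*c-.045*s,z])
E
python3 - <<'E'
from h import *
for flip in(1,-1):
  for tilt in(20,40,50):
    for k in(0,.5,.75,1):
      q=None; out=[]
      for phi in np.linspace(0,1.4,6):
        yaw=np.rad2deg(phi)*k
        b=ik(toW(barpos(phi)),toolR(yaw,tilt,flip),q,6); ok=b[1]<1e-7; out.append((ok,b[0].round(2).tolist())); q=b[0]
      print(flip,tilt,k,"".join("Y" if o[0] else "n" for o in out),out[0][1],out[-1][1])
E
```

```text
1 20 0 nnnnnY [0.29, -0.18, 2.57, 3.89, 0.53, -2.11] [0.85, -0.03, 2.51, 4.4, 0.9, -2.24]
1 20 0.5 nnnnnn [0.29, -0.18, 2.57, 3.89, 0.53, -2.11] [0.07, -0.15, 2.57, 2.15, 0.67, -0.93]
1 20 0.75 nnnnnY [0.29, -0.18, 2.57, 3.89, 0.53, -2.11] [-0.16, 0.01, 2.47, 1.68, 1.04, -0.86]
1 20 1 nnnYYY [0.29, -0.18, 2.57, 3.89, 0.53, -2.11] [-0.22, 0.2, 2.25, 1.35, 1.29, -0.85]
1 40 0 nnnnnn [0.17, -0.33, 2.46, -0.84, 0.23, 2.55] [0.63, -0.11, 2.49, 4.45, 0.5, -2.43]
1 40 0.5 nYYYYY [0.17, -0.33, 2.46, -0.84, 0.23, 2.55] [0.18, -0.28, 2.44, 1.15, 0.38, 0.13]
1 40 0.75 nYYYYY [0.17, -0.33, 2.46, -0.84, 0.23, 2.55] [-0.02, -0.14, 2.34, 1.16, 0.78, -0.24]
1 40 1 nYYYYY [0.17, -0.33, 2.46, -0.84, 0.23, 2.55] [-0.09, 0.04, 2.18, 1.03, 1.08, -0.45]
1 50 0 YYYYnn [0.15, -0.28, 2.35, -0.35, 0.41, 2.06] [0.55, -0.2, 2.25, -0.58, 0.6, 2.55]
1 50 0.5 YYYYYY [0.15, -0.28, 2.35, -0.35, 0.41, 2.06] [0.23, -0.25, 2.33, 0.59, 0.48, 0.72]
1 50 0.75 YYYYYY [0.15, -0.28, 2.35, -0.35, 0.41, 2.06] [0.07, -0.15, 2.25, 0.84, 0.76, 0.11]
1 50 1 YYYYYY [0.15, -0.28, 2.35, -0.35, 0.41, 2.06] [0.0, -0.0, 2.12, 0.82, 1.02
[... 429 characters left out ...]
0.72, -0.17, 2.36, -1.2, 0.62, 0.13]
-1 40 0.5 YYYnnn [0.19, -0.32, 2.46, -0.96, 0.24, -0.46] [0.27, -0.32, 2.41, 0.77, 0.33, -2.55]
-1 40 0.75 YYnnnn [0.19, -0.32, 2.46, -0.96, 0.24, -0.46] [-0.06, -0.07, 2.41, 1.41, 0.79, 2.55]
-1 40 1 Ynnnnn [0.19, -0.32, 2.46, -0.96, 0.24, -0.46] [-0.12, 0.06, 2.21, 1.1, 1.08, 2.55]
-1 50 0 YYYYYY [0.15, -0.28, 2.35, -0.35, 0.41, -1.08] [0.65, -0.17, 2.27, -0.79, 0.63, -0.31]
-1 50 0.5 YYYYYY [0.15, -0.28, 2.35, -0.35, 0.41, -1.08] [0.23, -0.25, 2.33, 0.59, 0.48, -2.42]
-1 50 0.75 YYYnnn [0.15, -0.28, 2.35, -0.35, 0.41, -1.08] [0.25, -0.2, 2.21, 0.51, 0.68, -2.55]
-1 50 1 YYnnnn [0.15, -0.28, 2.35, -0.35, 0.41, -1.08] [-0.1, 0.05, 2.22, 1.03, 1.01, 2.55]
```

```bash
cat >> h.py <<'E'
def now():
    from plant import r
    s=r.sense(); return np.array(s["ee_pos"]),Rn.from_quat(s["tool_rot"],scalar_first=True).as_matrix(),s
def rows(p0,R0,p1,R1,n):
    rv=Rn.from_matrix(R0.T@R1).as_rotvec()/n; Ri=Rn.from_rotvec(rv).as_matrix()
    S=sum(np.linalg.matrix_power(Ri,k) for k in range(n)); d=np.linalg.solve(S,R0.T@(p1-p0))
    return np.r_[d.round(4),np.rad2deg(rv).round(2)]
def plan(targets,q=None,start=None):
    "targets: list of (p,R,n)"
    p0,R0,s=now()
    if start: p0,R0=start
    q=np.array(s["q"]) if q is None else q
    for p1,R1,n in targets:
        row=rows(p0,R0,p1,R1,n); mv=0;qa=q;er=0
        Ri=Rn.from_rotvec(np.deg2rad(row[3:])).as_matrix();p,R=p0,R0
        for k in range(n):
            p=p+R@row[:3];R=R@Ri; b=ik(p,R,q,0); er=max(er,b[1]); mv=max(mv,(np.abs(b[0]-q)/.1/np.array([2.57,2.57,3.14,3.14,3.14,3.14])).max()); q=b[0]
        print(n,row.tolist(),"tool",np.linalg.norm(row[:3]).round(4),"spd%.2f err%.1e"%(mv,er),"end",p1.round(4),"q",q.round(2))
        p0,R0=p1,R1
E
python3 - <<'E'
from h import *
R=toolR(0,50,1); b=toW(barpos(0,.19))+R[:,0]*.002
pre=b-R[:,0]*.10
print(b,pre)
plan([(pre,R,15),(b,R,5)])
plan([(pre,R,15),(b,R,5)],q=None)
# tube
base=np.array([.016,-.017,.068]);ax=np.array([-.643,0,.766])
for flip in(1,-1):
  q=None
  for L in(.105,.15,.19,.25,.3):
    x=ik(toW(base+ax*L),toolR(0,50,flip),q,8); q=x[0]; print(flip,L,x[1]<1e-7,q.round(2))
for yaw in range(-180,180,30):
    x=ik(np.array([.443,-.29,.11]),toolR(yaw,90,1),None,8); print(yaw,x[1]<1e-7,x[0].round(2))
E
```

```text
[0.57626304 0.06395885 0.18846791] [0.51210247 0.06785501 0.26507236]
15 [0.0102, -0.0129, -0.0041, 1.45, -0.19, 1.26] tool 0.0169 spd0.60 err6.1e-17 end [0.5121 0.0679 0.2651] q [ 0.2  -0.5   2.36 -0.29  0.62  2.01]
5 [0.02, 0.0, 0.0, 0.0, 0.0, 0.0] tool 0.02 spd0.20 err3.7e-19 end [0.5763 0.064  0.1885] q [ 0.15 -0.26  2.36 -0.37  0.38  2.09]
15 [0.0102, -0.0129, -0.0041, 1.45, -0.19, 1.26] tool 0.0169 spd0.60 err6.1e-17 end [0.5121 0.0679 0.2651] q [ 0.2  -0.5   2.36 -0.29  0.62  2.01]
5 [0.02, 0.0, 0.0, 0.0, 0.0, 0.0] tool 0.02 spd0.20 err3.7e-19 end [0.5763 0.064  0.1885] q [ 0.15 -0.26  2.36 -0.37  0.38  2.09]
1 0.105 True [ 0.26  0.04  2.18 -0.7   0.32  2.5 ]
1 0.15 True [ 0.28 -0.06  2.2  -0.6   0.39  2.4 ]
1 0.19 True [ 0.3  -0.15  2.22 -0.54  0.46  2.34]
1 0.25 True [ 0.34 -0.27  2.23 -0.47  0.58  2.29]
1 0.3 True [ 0.37 -0.37  2.22 -0.44  0.69  2.26]
-1 0.105 True [ 0.26  0.04  2.18 -0.7   0.32 -0.64]
-1 0.15 True [ 0.28 -0.06  2.2  -0.6   0.39 -0.74]
-1 0.19 True [ 0.3  -0.15  2.22 -0.54  0.46 -0.8 ]
-1 0.25 True [ 0.34 -0.27  2.23 -0.47  0.58 -0.86]
-1 0.3 True [ 0.37 -0.37  2.22 -0.44  0.69 -0.88]
-180 True [-0.63  0.1   2.03  0.    1.01 -2.14]
-150 False [-0.58  0.1   2.03 -0.05  1.01 -2.55]
-120 False [-0.87  0.06  2.12  0.27  0.94  2.55]
-90 False [-0.64  0.09  2.03  0.01  1.01  2.55]
-60 True [-0.63  0.1   2.03  0.    1.01  2.05]
-30 True [-0.63  0.1   2.03  0.    1.01  1.53]
0 True [-0.63  0.1   2.03 -0.    1.01  1.  ]
30 True [-0.63  0.1   2.03 -0.    1.01  0.48]
60 True [-0.63  0.1   2.03 -0.    1.01 -0.04]
90 True [-0.63  0.1   2.03 -0.    1.01 -0.57]
120 True [-0.63  0.1   2.03 -0.    1.01 -1.09]
150 True [-0.63  0.1   2.03 -0.    1.01 -1.61]
```

```bash
A='[0.0102,-0.0129,-0.0041,1.45,-0.19,1.26]'; python3 -m pendant '[[0.0102,-0.0129,-0.0041,1.45,-0.19,1.26],[0.0102,-0.0129,-0.0041,1.45,-0.19,1.26],[0.0102,-0.0129,-0.0041,1.45,-0.19,1.26],[0.0102,-0.0129,-0.0041,1.45,-0.19,1.26],[0.0102,-0.0129,-0.0041,1.45,-0.19,1.26]]' 0.05
python3 -m pendant '[[0.0102,-0.0129,-0.0041,1.45,-0.19,1.26],[0.0102,-0.0129,-0.0041,1.45,-0.19,1.26],[0.0102,-0.0129,-0.0041,1.45,-0.19,1.26],[0.0102,-0.0129,-0.0041,1.45,-0.19,1.26],[0.0102,-0.0129,-0.0041,1.45,-0.19,1.26]]'
python3 -m pendant '[[0.0102,-0.0129,-0.0041,1.45,-0.19,1.26],[0.0102,-0.0129,-0.0041,1.45,-0.19,1.26],[0.0102,-0.0129,-0.0041,1.45,-0.19,1.26],[0.0102,-0.0129,-0.0041,1.45,-0.19,1.26],[0.0102,-0.0129,-0.0041,1.45,-0.19,1.26]]'
python3 - <<'E'
from h import *
R=toolR(0,50,1); b=toW(barpos(0,.19))+R[:,0]*.002
plan([(b-R[:,0]*.1,R,1),(b,R,5)])
snap("side","a",(180,180,320,300),5);snap("top","a",(200,120,340,240),5)
E
```

```text
time: 2.1
ee_pos: [0.4302, -0.0716, 0.3126]
tool_rot: [0.054, 0.903, 0.124, -0.407]
force: [0.0, 0.7, 0.1]
gripper_width: 0.585
time: 2.6
ee_pos: [0.465, 0.0022, 0.2882]
tool_rot: [0.021, 0.907, 0.049, -0.418]
force: [-0.6, 0.1, -0.2]
gripper_width: 0.589
time: 3.1
ee_pos: [0.5109, 0.0687, 0.2624]
tool_rot: [-0.013, 0.904, -0.028, -0.426]
force: [-0.3, 0.1, 0.6]
gripper_width: 0.586
1 [-0.0013, 0.0008, -0.0027, -0.05, 0.44, -0.02] tool 0.0031 spd0.03 err2.7e-25 end [0.5121 0.0679 0.2651] q [ 0.2  -0.5   2.36 -0.29  0.62  2.01]
5 [0.02, 0.0, 0.0, 0.0, 0.0, 0.0] tool 0.02 spd0.20 err3.7e-19 end [0.5763 0.064  0.1885] q [ 0.15 -0.26  2.36 -0.37  0.38  2.09]
```

View pics/side_a.png

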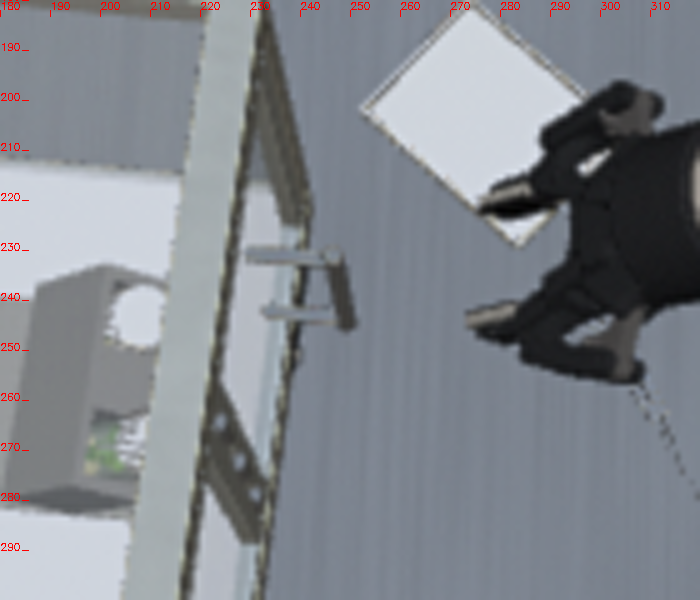

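View pics/top_a.png

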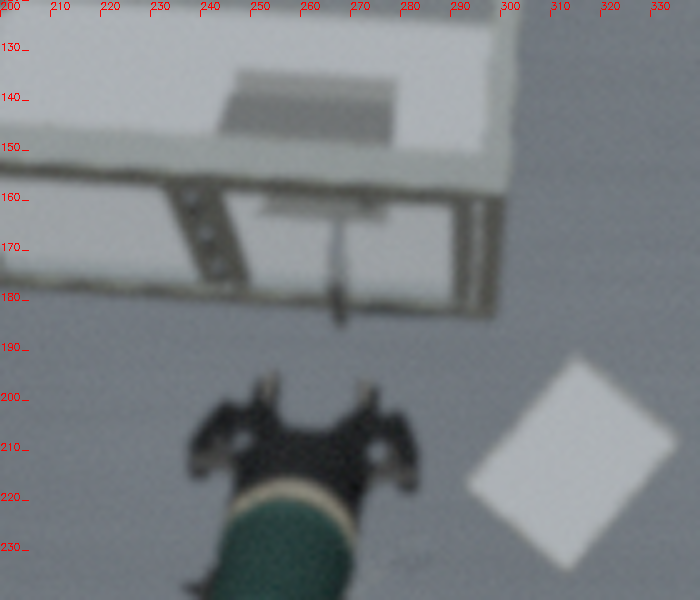

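```bash
python3 - <<'E'
from h import *
p,R,s=now()
for n in("side","top"): print(n,proj(n,p),proj(n,p+R[:,0]*.01+np.outer([1,-1],R[:,1])*.025), "bar", proj(n,np.array([toW(barpos(0,z)) for z in(.14,.19,.26)])).round(1))
E
```

```text
side [[274.58630969 233.73518935]] [[272.91392161 224.45918077]
 [270.95535354 244.54322956]] bar [[250.4 244.1]
 [249.3 238.9]
 [247.7 230.8]]
top [[264.2102904  196.02995965]] [[272.43305101 195.03632473]
 [256.55322125 194.08683025]] bar [[268.1 185. ]
 [267.4 181.5]
 [266.3 176.2]]
```

```bash
python3 -m pendant '[[-0.0013,0.0008,-0.0027,0,0.44,0],[0.025,0,0,0,0,0],[0.025,0,0,0,0,0],[0.025,0,0,0,0,0],[0.025,0,0,0,0,0]]'
python3 -m pendant '[[0,0,0,0,0,0],[0,0,0,0,0,0],[0,0,0,0,0,0],[0,0,0,0,0,0],[0,0,0,0,0,0]]' 0.0 30
python3 -m pendant '[[0,0,0,0,0,0],[0,0,0,0,0,0],[0,0,0,0,0,0],[0,0,0,0,0,0],[0,0,0,0,0,0]]'
python3 - <<'E'
from h import *
snap("side","b",(180,180,320,300),5)
print(now()[2]["gripper_width"]*.0854)
E
```

```text
time: 3.7
ee_pos: [0.5769, 0.0614, 0.1893]
tool_rot: [-0.013, 0.906, -0.028, -0.422]
force: [0.3, 0.6, 0.1]
gripper_width: 0.584
time: 4.2
ee_pos: [0.5762, 0.0634, 0.1903]
tool_rot: [-0.013, 0.906, -0.027, -0.422]
force: [-2.1, 3.4, -0.1]
gripper_width: 0.087
time: 4.7
ee_pos: [0.5765, 0.0635, 0.1903]
tool_rot: [-0.013, 0.906, -0.027, -0.422]
force: [-3.5, 3.9, 0.5]
gripper_width: 0.087
0.007357580823544067
```

View pics/side_b.png

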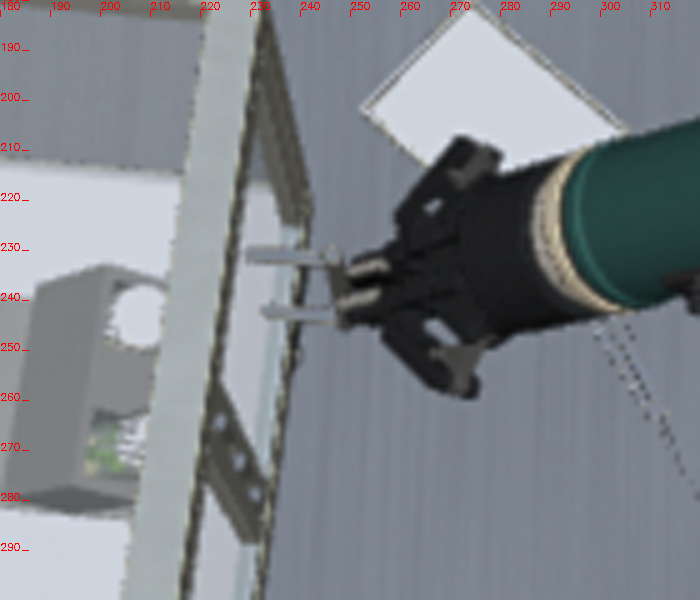

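```bash
cat > pull.py <<'E'
from h import *
import sys
phis=[float(a) for a in sys.argv[1:]]
p0,R0,s=now()
def T(phi):
    R=toolR(np.rad2deg(phi),50,1); return toW(barpos(phi,.19))+np.array([0,.001,0])+R[:,0]*.002,R
plan([(*T(f),5) for f in phis])
E
python3 pull.py .15 .35 .55 .75 .95 1.15 1.3 1.4
```

```text
5 [-0.0014, 0.0003, 0.0023, -1.32, -0.02, -1.09] tool 0.0027 spd0.41 err2.1e-28 end [0.5631 0.0622 0.1885] q [ 0.05 -0.3   2.39  0.07  0.36  1.47]
5 [-0.0018, -0.0016, 0.0021, -1.76, 0.0, -1.47] tool 0.0032 spd0.49 err5.4e-17 end [0.5482 0.068  0.1885] q [-0.07 -0.33  2.4   0.54  0.46  0.79]
5 [-0.0006, -0.0039, 0.0007, -1.76, 0.0, -1.47] tool 0.004 spd0.29 err4.6e-18 end [0.5368 0.0844 0.1885] q [-0.15 -0.31  2.4   0.75  0.6   0.4 ]
5 [0.001, -0.0052, -0.0012, -1.76, -0.0, -1.47] tool 0.0054 spd0.18 err4.0e-20 end [0.5293 0.1105 0.1885] q [-0.17 -0.26  2.36  0.83  0.72  0.16]
5 [0.0028, -0.0055, -0.0034, -1.76, 0.0, -1.47] tool 0.007 spd0.11 err8.2e-23 end [0.5261 0.1455 0.1885] q [-0.15 -0.2   2.31  0.85  0.83 -0.  ]
5 [0.0046, -0.0046, -0.0055, -1.76, -0.0, -1.47] tool 0.0085 spd0.08 err2.9e-26 end [0.5273 0.188  0.1885] q [-0.09 -0.11  2.24  0.85  0.91 -0.12]
5 [0.0044, -0.0022, -0.0052, -1.32, 0.0, -1.1] tool 0.0072 spd0.06 err2.8e-16 end [0.5311 0.2236 0.1885] q [-0.04 -0.04  2.18  0.85  0.96 -0.19]
5 [0.0032, -0.0007, -0.0039, -0.88, -0.0, -0.74] tool 0.0051 spd0.04 err4.4e-17 end [0.5349 0.2488 0.1885] q [ 0.01  0.01  2.13  0.84  1.   -0.23]
```

```bash
python3 -m pendant '[[-0.0014,0.0003,0.0021,-1.32,0,-1.09],[-0.0014,0.0003,0.0021,-1.32,0,-1.09],[-0.0014,0.0003,0.0021,-1.32,0,-1.09],[-0.0014,0.0003,0.0021,-1.32,0,-1.09],[-0.0014,0.0003,0.0021,-1.32,0,-1.09]]'
python3 -m pendant '[[-0.0018,-0.0016,0.0021,-1.76,0,-1.47],[-0.0018,-0.0016,0.0021,-1.76,0,-1.47],[-0.0018,-0.0016,0.0021,-1.76,0,-1.47],[-0.0018,-0.0016,0.0021,-1.76,0,-1.47],[-0.0018,-0.0016,0.0021,-1.76,0,-1.47]]'
python3 pull.py .55 .75
python3 -c "
from h import *
snap('side','c',(180,180,320,300),5)"
```

```text
time: 5.25
ee_pos: [0.5652, 0.0606, 0.1903]
tool_rot: [0.02, 0.906, 0.04, -0.42]
force: [1.5, -3.5, 0.9]
gripper_width: 0.09
time: 5.75
ee_pos: [0.5504, 0.0644, 0.1903]
tool_rot: [0.063, 0.898, 0.129, -0.416]
force: [-3.5, -8.1, 1.1]
gripper_width: 0.084
5 [-0.0004, -0.0047, 0.0011, -1.72, -0.04, -1.55] tool 0.0048 spd0.30 err6.1e-18 end [0.5368 0.0844 0.1885] q [-0.15 -0.31  2.4   0.75  0.6   0.4 ]
5 [0.001, -0.0052, -0.0012, -1.76, -0.0, -1.47] tool 0.0054 spd0.17 err2.7e-20 end [0.5293 0.1105 0.1885] q [-0.17 -0.26  2.36  0.83  0.72  0.16]
```

View pics/side_c.png

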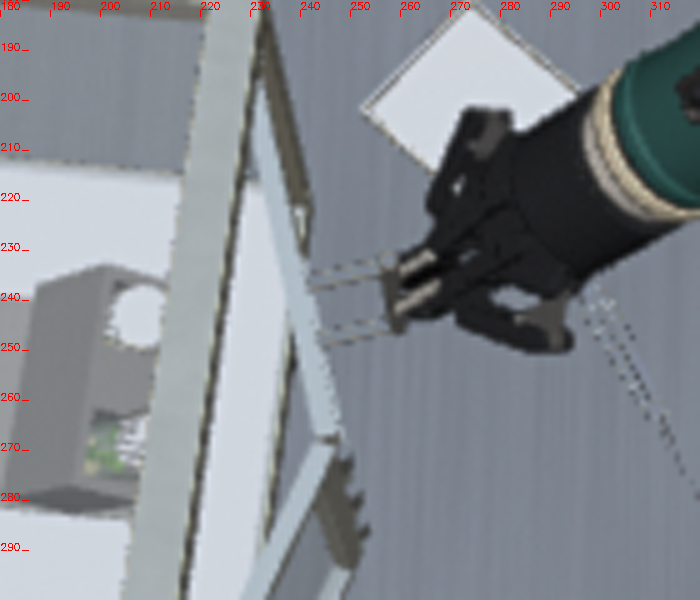

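```bash
python3 -m pendant '[[-0.0006,-0.0039,0.0007,-1.76,0,-1.47],[-0.0006,-0.0039,0.0007,-1.76,0,-1.47],[-0.0006,-0.0039,0.0007,-1.76,0,-1.47],[-0.0006,-0.0039,0.0007,-1.76,0,-1.47],[-0.0006,-0.0039,0.0007,-1.76,0,-1.47]]'
python3 -m pendant '[[0.001,-0.0052,-0.0012,-1.76,0,-1.47],[0.001,-0.0052,-0.0012,-1.76,0,-1.47],[0.001,-0.0052,-0.0012,-1.76,0,-1.47],[0.001,-0.0052,-0.0012,-1.76,0,-1.47],[0.001,-0.0052,-0.0012,-1.76,0,-1.47]]'
python3 -m pendant '[[0.0028,-0.0055,-0.0034,-1.76,0,-1.47],[0.0028,-0.0055,-0.0034,-1.76,0,-1.47],[0.0028,-0.0055,-0.0034,-1.76,0,-1.47],[0.0028,-0.0055,-0.0034,-1.76,0,-1.47],[0.0028,-0.0055,-0.0034,-1.76,0,-1.47]]'
python3 pull.py 1.15 1.3 1.4
```

```text
time: 6.3
ee_pos: [0.5375, 0.0818, 0.1901]
tool_rot: [0.105, 0.88, 0.219, -0.409]
force: [-12.7, -7.1, 8.5]
gripper_width: 0.088
time: 6.8
ee_pos: [0.5302, 0.1099, 0.1902]
tool_rot: [0.145, 0.853, 0.307, -0.396]
force: [-3.9, -2.3, 3.4]
gripper_width: 0.09
time: 7.3
ee_pos: [0.528, 0.1447, 0.1903]
tool_rot: [0.184, 0.819, 0.389, -0.38]
force: [2.1, -0.3, 1.5]
gripper_width: 0.088
5 [0.0048, -0.005, -0.0052, -1.7, -0.01, -1.52] tool 0.0087 spd0.09 err5.0e-25 end [0.5273 0.188  0.1885] q [-0.09 -0.11  2.24  0.85  0.91 -0.12]
5 [0.0044, -0.0022, -0.0052, -1.32, 0.0, -1.1] tool 0.0072 spd0.06 err2.8e-16 end [0.5311 0.2236 0.1885] q [-0.04 -0.04  2.18  0.85  0.96 -0.19]
5 [0.0032, -0.0007, -0.0039, -0.88, -0.0, -0.74] tool 0.0051 spd0.04 err4.4e-17 end [0.5349 0.2488 0.1885] q [ 0.01  0.01  2.13  0.84  1.   -0.23]
```

```bash
python3 -m pendant '[[0.0046,-0.0047,-0.0054,-1.76,0,-1.47],[0.0046,-0.0047,-0.0054,-1.76,0,-1.47],[0.0046,-0.0047,-0.0054,-1.76,0,-1.47],[0.0046,-0.0047,-0.0054,-1.76,0,-1.47],[0.0046,-0.0047,-0.0054,-1.76,0,-1.47]]'
python3 -m pendant '[[0.0044,-0.0022,-0.0052,-1.32,0,-1.1],[0.0044,-0.0022,-0.0052,-1.32,0,-1.1],[0.0044,-0.0022,-0.0052,-1.32,0,-1.1],[0.0044,-0.0022,-0.0052,-1.32,0,-1.1],[0.0044,-0.0022,-0.0052,-1.32,0,-1.1]]'
python3 -m pendant '[[0.0032,-0.0007,-0.0039,-0.88,0,-0.74],[0.0032,-0.0007,-0.0039,-0.88,0,-0.74],[0.0032,-0.0007,-0.0039,-0.88,0,-0.74],[0.0032,-0.0007,-0.0039,-0.88,0,-0.74],[0.0032,-0.0007,-0.0039,-0.88,0,-0.74]]'
python3 pull.py 1.4
python3 -c "
from h import *
snap('side','d',(170,180,320,370),4);snap('top','d',(160,70,320,240),4)"
```

```text
time: 7.8
ee_pos: [0.5302, 0.1871, 0.1903]
tool_rot: [0.222, 0.776, 0.468, -0.359]
force: [4.5, -0.9, 3.1]
gripper_width: 0.088
time: 8.3
ee_pos: [0.5349, 0.2228, 0.1902]
tool_rot: [0.248, 0.739, 0.524, -0.342]
force: [5.5, -1.2, 5.7]
gripper_width: 0.09
time: 8.8
ee_pos: [0.539, 0.2448, 0.1899]
tool_rot: [0.269, 0.711, 0.56, -0.33]
force: [-14.2, -48.9, 27.9]
gripper_width: 0.084
5 [0.0006, -0.001, -0.0003, 0.09, 0.08, -0.1] tool 0.0012 spd0.01 err1.5e-17 end [0.5349 0.2488 0.1885] q [ 0.01  0.01  2.13  0.84  1.   -0.24]
```

View pics/side_d.png

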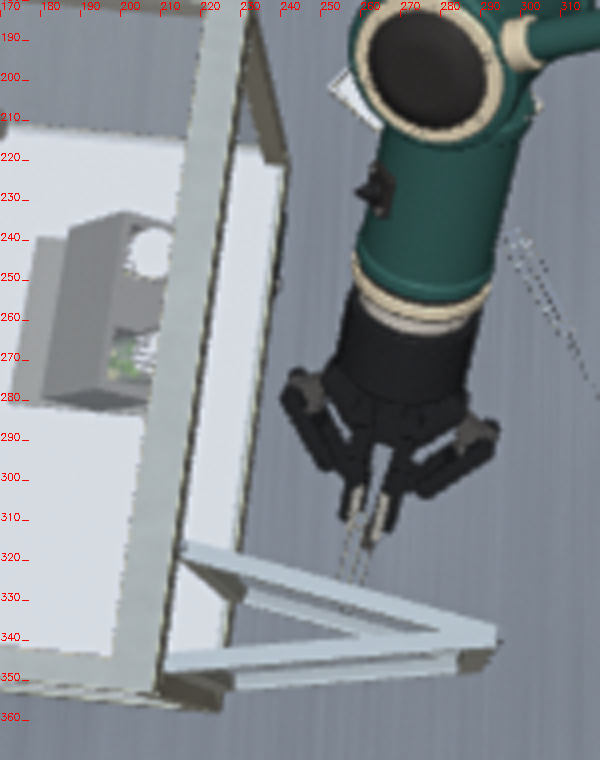

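View pics/top_d.png

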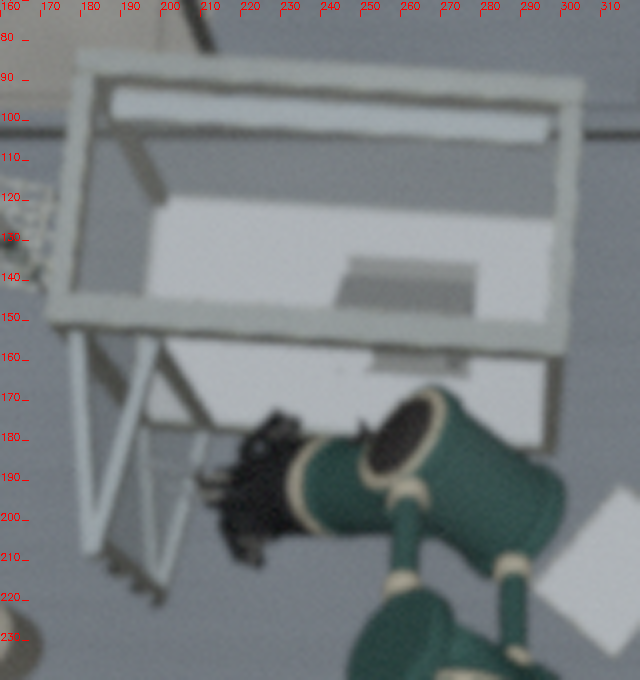

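```bash
python3 -m pendant '[[-0.0009,0,0.0012,0,0,0],[-0.0009,0,0.0012,0,0,0],[0,0,0,0,0,0],[0,0,0,0,0,0],[0,0,0,0,0,0]]'
python3 -m pendant '[[0,0,0,0,0,0],[0,0,0,0,0,0],[0,0,0,0,0,0],[0,0,0,0,0,0],[0,0,0,0,0,0]]' 0.045
python3 -m pendant '[[-0.01,0,0,0,0,0],[-0.02,0,0,0,0,0],[-0.02,0,0,0,0,0],[-0.02,0,0,0,0,0],[-0.02,0,0,0,0,0]]'
python3 -c "
from h import *
snap('side','e',(170,180,320,370),4);snap('top','e',(160,70,320,240),4)
print(now()[2]['q'])"
```

```text
time: 9.4
ee_pos: [0.5386, 0.2438, 0.1902]
tool_rot: [0.266, 0.712, 0.56, -0.329]
force: [3.0, -5.0, 7.5]
gripper_width: 0.087
time: 9.9
ee_pos: [0.5343, 0.2451, 0.187]
tool_rot: [0.264, 0.71, 0.562, -0.332]
force: [0.3, 0.6, -0.1]
gripper_width: 0.527
time: 10.4
ee_pos: [0.5212, 0.1881, 0.2578]
tool_rot: [0.264, 0.711, 0.562, -0.331]
force: [1.0, 0.4, -0.8]
gripper_width: 0.526
[-0.12004468 -0.09218584  2.08314592  0.76129881  1.17614347 -0.2039914 ]
```

View pics/side_e.png

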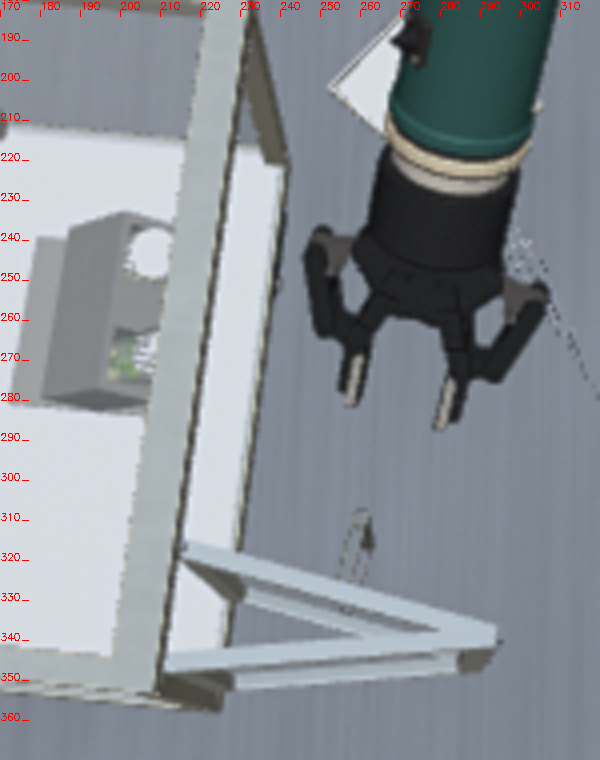

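View pics/top_e.png

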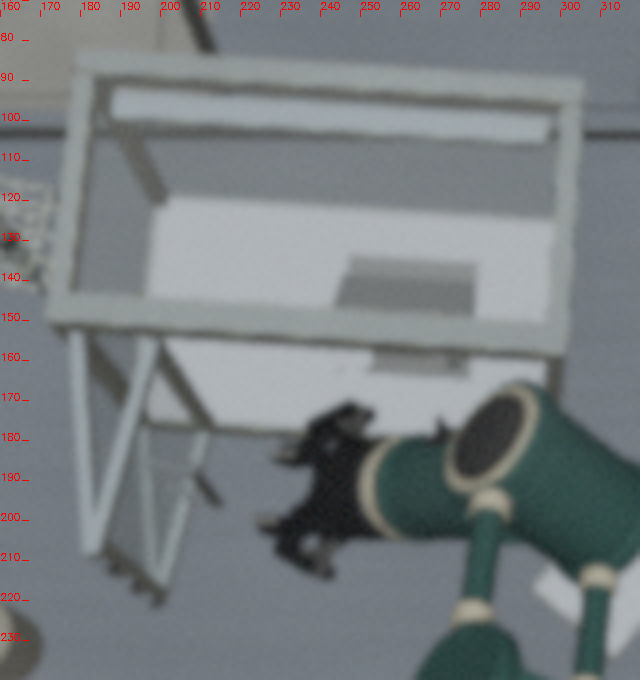

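```bash
python3 - <<'E'
from h import *
from plant import get_image
for n,box in(("side",(165,225,225,290)),("top",(235,125,290,180))):
    im=np.mean([get_image(n)["pixels"].astype(float) for _ in range(4)],0)
    c=np.clip((im-60)*1.35,0,255).astype(np.uint8); crop(c,box,10 if n=="top" else 9,f"pics/{n}_rk.png")
print(proj("side",np.array([toW(x) for x in([-.281,.149,.312],[-.104,.119,.312])])))
E
```

```text
[[296.0440537  338.2046997 ]
 [214.01109981 315.65521565]]
```

View pics/side_rk.png

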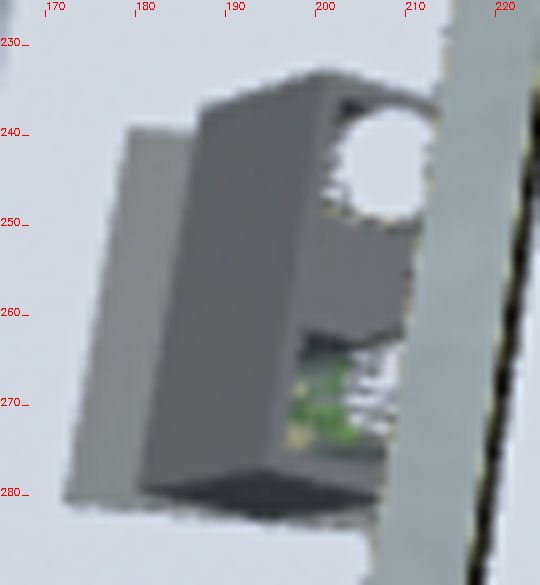

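View pics/top_rk.png

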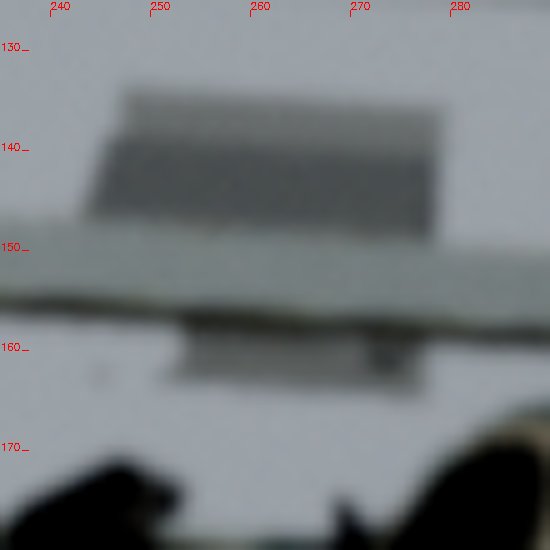

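```bash
python3 - <<'E'
from h import *
ax=np.array([-.643,0,.766]);e=np.array([.766,0,.643]);y=np.array([0,1,0])
O=np.array([0,0,.068])
M=[O+ax*.07+e*.0175+y*(-.035-.0175),O+ax*.07+e*.0175+y*(.035-.0175),O+ax*.07+e*.0175+y*(.0525)]
px=np.array([(202,236.3),(198.2,262),(196.5,275.3)])
def f(v): return (proj("side",np.array([toW(m+[v[0],v[1],0]) for m in M]))-px).ravel()
s=least_squares(f,[.016,-.052]);print(s.x,s.fun.round(2))
x0,y0=s.x
ang=np.linspace(0,2*np.pi,24,endpoint=False)
for x0,y0 in[(s.x[0],s.x[1]),(.016,-.052)]:
    for n in("side","top"):
        c=np.array([toW(O+[x0,y0,0]-y*.035+ax*.08+.017*(np.cos(t)*e+np.sin(t)*y)) for t in ang]); P=proj(n,c); print(n,"vial disc",P.min(0).round(1),P.max(0).round(1),P.mean(0).round(1))
        c=np.array([toW(O+[x0,y0,0]+y*.035+ax*.12+.017*(np.cos(t)*e+np.sin(t)*y)) for t in ang]); P=proj(n,c); print(n,"tube disc",P.min(0).round(1),P.max(0).round(1),P.mean(0).round(1))
    c=np.array([toW(O+[x0,y0,0]+y*s2*.06+ax*.07+e*k) for s2 in(1,-1) for k in(.0225,.0275,-.0275)]);print("ridge?",proj("side",c).round(1).tolist(),proj("top",c).round(1).tolist())
    c=np.array([toW(O+[x0,y0,0]+y*s2*.035+ax*.092+[0,0,0]) for s2 in(1,-1)]);print("capbottom ctr",proj("side",c).round(1).tolist())
E
```

```text
[ 0.01275034 -0.04881836] [ 0.19 -0.04  0.07  0.04 -0.25 -0.  ]
side vial disc [203.3 237.3] [214.3 250. ] [208.8 243.7]
side tube disc [207.6 261.3] [219.  274.7] [213.3 268. ]
top vial disc [263.9 150.2] [273.7 159.2] [268.8 154.7]
top tube disc [242.3 153.4] [252.3 162.7] [247.3 158.1]
ridge? [[194.1, 277.8], [192.4, 277.4], [210.6, 281.5], [201.0, 233.1], [199.4, 232.6], [216.8, 237.7]] [[241.9, 145.9], [241.9, 144.6], [242.0, 159.2], [276.4, 148.0], [276.4, 146.7], [275.9, 161.3]]
capbottom ctr [[207.5, 269.2], [211.3, 243.0]]
side vial disc [202.3 236. ] [213.3 248.8] [207.8 242.4]
side tube disc [206.5 260. ] [217.9 273.4] [212.2 266.7]
top vial disc [264.9 149.3] [274.6 158.4] [269.8 153.9]
top tube disc [243.3 152.6] [253.3 161.8] [248.3 157.2]
ridge? [[193.1, 276.4], [191.4, 276.1], [209.6, 280.2], [199.9, 231.8], [198.3, 231.3], [215.8, 236.5]] [[242.9, 145.1], [242.9, 143.7], [242.9, 158.4], [277.4, 147.2], [277.4, 145.8], [276.8, 160.5]]
capbottom ctr [[206.4, 267.8], [210.2, 241.7]]
```

```bash
cat >> h.py <<'E'
RK=np.array([.0115,-.051]); AX=np.array([-.643,0,.766])
def tube(L): return toW(np.array([RK[0],RK[1]+.035,.068])+AX*L)
E
python3 - <<'E'
from h import *
R=toolR(0,50,1)
w=np.array([.46,.10,.33])
plan([(w,R,20),(tube(.24),R,10),(tube(.102),R,10)])
E
```

```text
20 [-0.0065, 0.0017, 0.0019, 3.08, 0.0, 2.57] tool 0.007 spd0.58 err4.0e-17 end [0.46 0.1  0.33] q [ 0.36 -0.64  2.31 -0.36  0.85  2.14]
10 [0.0139, -0.0045, -0.0044, 0.0, 0.0, 0.0] tool 0.0153 spd0.15 err3.5e-23 end [0.5856 0.1375 0.2518] q [ 0.34 -0.26  2.23 -0.49  0.57  2.3 ]
10 [0.0138, 0.0, -0.0, 0.0, 0.0, 0.0] tool 0.0138 spd0.12 err6.0e-16 end [0.6742 0.1321 0.1461] q [ 0.27  0.04  2.18 -0.72  0.32  2.52]
```

```bash
python3 - <<'E'
from h import *
R=toolR(0,50,-1)
w=np.array([.46,.10,.33])
p,_,s=now(); q0=np.array(s["q"]); b=ik(w,R,np.array([.36,-.64,2.31,-.36,.85,-1.0]),0); print(b)
qs=[q0+(b[0]-q0)*k/3 for k in(1,2)]
T=[(*kin.fk(q,KP,KS),10) for q in qs]
plan(T+[(w,R,10),(tube(.24),R,10),(tube(.102),R,10)])
E
```

```text
(array([ 0.35973607, -0.6352164 ,  2.31193696, -0.35869515,  0.84394115,
       -0.99669541]), np.float64(9.707451740455324e-18))
10 [-0.0009, -0.0058, 0.0028, -3.52, -1.91, 0.06] tool 0.0065 spd0.12 err4.4e-22 end [0.4657 0.1616 0.2408] q [ 0.04 -0.27  2.16  0.39  1.06 -0.47]
10 [-0.0035, -0.0024, 0.0024, -3.61, -1.84, 0.03] tool 0.0049 spd0.12 err9.5e-21 end [0.4518 0.1217 0.2654] q [ 0.2  -0.45  2.24  0.01  0.95 -0.73]
10 [-0.0052, -0.0004, 0.0045, -3.54, -1.92, -0.09] tool 0.0069 spd0.13 err7.7e-19 end [0.46 0.1  0.33] q [ 0.36 -0.63  2.31 -0.36  0.84 -0.99]
10 [0.0139, 0.0045, 0.0044, 0.0, 0.0, 0.0] tool 0.0153 spd0.15 err4.3e-24 end [0.5856 0.1375 0.2518] q [ 0.34 -0.26  2.23 -0.49  0.57 -0.84]
10 [0.0138, -0.0, 0.0, 0.0, 0.0, 0.0] tool 0.0138 spd0.12 err5.8e-21 end [0.6742 0.1321 0.1461] q [ 0.27  0.04  2.18 -0.72  0.32 -0.62]
```

```bash
python3 -m pendant '[[-0.0018,-0.0116,0.0056,-7.04,-3.82,0.12],[-0.0018,-0.0116,0.0056,-7.04,-3.82,0.12],[-0.0018,-0.0116,0.0056,-7.04,-3.82,0.12],[-0.0018,-0.0116,0.0056,-7.04,-3.82,0.12],[-0.0018,-0.0116,0.0056,-7.04,-3.82,0.12]]' 0.06
python3 -m pendant '[[-0.007,-0.0048,0.0048,-7.2,-3.68,0.06],[-0.007,-0.0048,0.0048,-7.2,-3.68,0.06],[-0.007,-0.0048,0.0048,-7.2,-3.68,0.06],[-0.007,-0.0048,0.0048,-7.2,-3.68,0.06],[-0.007,-0.0048,0.0048,-7.2,-3.68,0.06]]'
python3 -m pendant '[[-0.0104,-0.0008,0.009,-7.1,-3.84,-0.18],[-0.0104,-0.0008,0.009,-7.1,-3.84,-0.18],[-0.0104,-0.0008,0.009,-7.1,-3.84,-0.18],[-0.0104,-0.0008,0.009,-7.1,-3.84,-0.18],[-0.0104,-0.0008,0.009,-7.1,-3.84,-0.18]]'
python3 - <<'E'
from h import *
R=toolR(0,50,-1)
plan([(tube(.24),R,10),(tube(.102),R,10)])
E
```

```text
time: 11.4
ee_pos: [0.4645, 0.1625, 0.2417]
tool_rot: [0.557, 0.535, 0.581, -0.256]
force: [-0.1, -0.2, 0.0]
gripper_width: 0.699
time: 11.9
ee_pos: [0.4498, 0.1229, 0.2656]
tool_rot: [0.779, 0.292, 0.535, -0.144]
force: [-0.6, 0.9, -0.1]
gripper_width: 0.7
time: 12.4
ee_pos: [0.4585, 0.1003, 0.3294]
tool_rot: [0.907, 0.01, 0.421, -0.027]
force: [0.5, 0.1, 0.9]
gripper_width: 0.703
10 [0.014, 0.0045, 0.0045, 0.04, 0.02, 0.01] tool 0.0154 spd0.15 err5.1e-24 end [0.5856 0.1375 0.2518] q [ 0.34 -0.26  2.23 -0.49  0.56 -0.83]
10 [0.0138, -0.0, 0.0, 0.0, 0.0, 0.0] tool 0.0138 spd0.12 err5.8e-21 end [0.6742 0.1321 0.1461] q [ 0.27  0.04  2.18 -0.72  0.32 -0.62]
```

```bash
python3 -m pendant '[[0.028,0.009,0.009,0.08,0.04,0.02],[0.028,0.009,0.009,0.08,0.04,0.02],[0.028,0.009,0.009,0.08,0.04,0.02],[0.028,0.009,0.009,0.08,0.04,0.02],[0.028,0.009,0.009,0.08,0.04,0.02]]'
python3 -m pendant '[[0,0,0,0,0,0],[0.01,0,0,0,0,0],[0.015,0,0,0,0,0],[0.015,0,0,0,0,0],[0.015,0,0,0,0,0]]'
python3 - <<'E'
from h import *
R=toolR(0,50,-1)
p,Rc,s=now(); print("local err", R.T@(p-tube(.102)))
plan([(tube(.102),R,5)])
snap('side','f',(170,200,320,330),5);snap('top','f',(200,100,320,220),5)
print(proj("top",p),proj("side",p))
E
```

```text
time: 12.9
ee_pos: [0.5864, 0.1377, 0.2498]
tool_rot: [0.905, 0.016, 0.423, -0.029]
force: [0.2, 0.4, 0.2]
gripper_width: 0.704
time: 13.4
ee_pos: [0.6211, 0.1349, 0.2094]
tool_rot: [0.906, 0.016, 0.422, -0.029]
force: [0.5, -0.9, 0.6]
gripper_width: 0.702
local err [-8.26177250e-02 -4.87204717e-04 -2.29133905e-05]
5 [0.0165, 0.0001, -0.0, -0.07, 0.01, -0.0] tool 0.0165 spd0.14 err1.1e-18 end [0.6742 0.1321 0.1461] q [ 0.27  0.04  2.18 -0.71  0.32 -0.63]
[[245.67640706 166.32914865]] [[228.3851497  264.16335519]]
```

View pics/side_f.png

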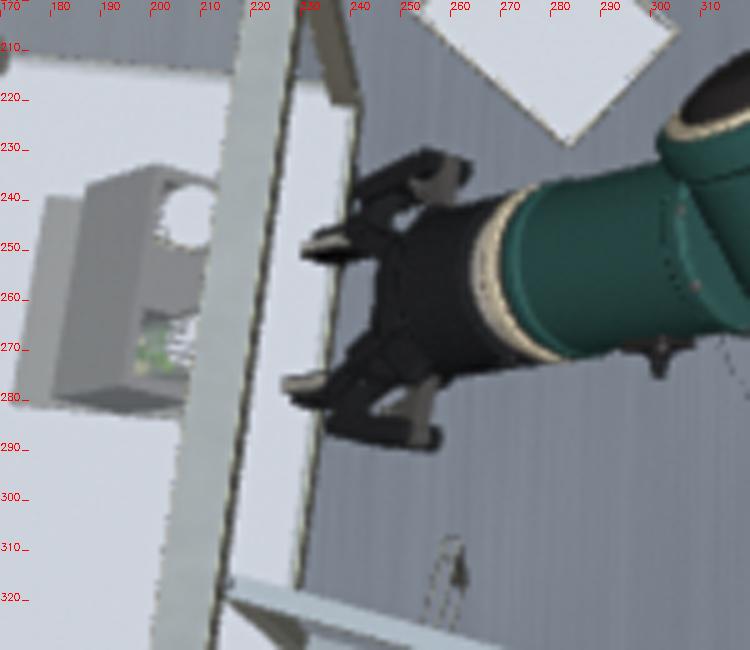

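View pics/top_f.png

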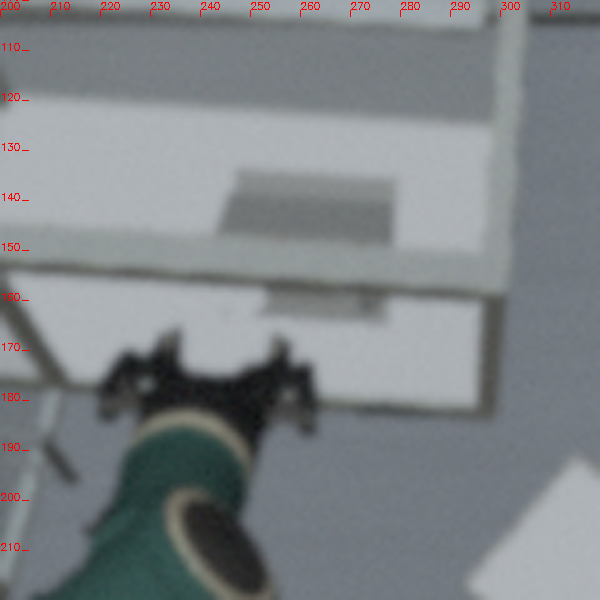

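```bash
python3 -m pendant '[[0.012,0,0,0,0,0],[0.012,0,0,0,0,0],[0.012,0,0,0,0,0],[0.012,0,0,0,0,0],[0.005,0,0,0,0,0]]'
python3 -m pendant '[[0.006,0,0,0,0,0],[0.006,0,0,0,0,0],[0.006,0,0,0,0,0],[0.006,0,0,0,0,0],[0.006,0,0,0,0,0]]'
python3 - <<'E'
from h import *
R=toolR(0,50,-1)
p,Rc,s=now(); print("local err", R.T@(p-tube(.102)))
E
```

```text
time: 14.0
ee_pos: [0.6552, 0.1325, 0.1665]
tool_rot: [0.905, 0.015, 0.424, -0.029]
force: [0.3, 0.4, 0.7]
gripper_width: 0.7
time: 14.5
ee_pos: [0.6747, 0.1316, 0.1452]
tool_rot: [0.906, 0.016, 0.423, -0.029]
force: [-0.3, 0.2, 0.5]
gripper_width: 0.7
local err [ 0.00103543 -0.00047392 -0.00023036]
```

```bash
Z='[0,0,0,0,0,0]'; python3 -m pendant '[[0,0,0,0,0,0],[0,0,0,0,0,0],[0,0,0,0,0,0],[0,0,0,0,0,0],[0,0,0,0,0,0]]' 0.036 20
python3 - <<'E'
from h import *
p,R,s=now(); print("tool-frame force",(R.T@s["force"]).round(1),p.round(4),s["gripper_width"]*.0854)
E
python3 -m pendant '[[0,0,0,0,0,0],[0,0,0,0,0,0],[0,0,0,0,0,0],[0,0,0,0,0,0],[0,0,0,0,0,0]]' 0.02 20
python3 - <<'E'
from h import *
p,R,s=now(); print("tool-frame force",(R.T@s["force"]).round(1),p.round(4),s["gripper_width"]*.0854)
snap('side','g',(170,200,320,330),5);
E
```

```text
time: 15.0
ee_pos: [0.6743, 0.1316, 0.1457]
tool_rot: [0.906, 0.016, 0.422, -0.029]
force: [0.7, -0.2, -0.5]
gripper_width: 0.426
tool-frame force [ 0.8 -0.1  0.3] [0.6743 0.1316 0.1457] 0.03636590675233348
time: 15.5
ee_pos: [0.6744, 0.1316, 0.1458]
tool_rot: [0.906, 0.016, 0.422, -0.029]
force: [-4.5, -0.3, 6.1]
gripper_width: 0.384
tool-frame force [-7.5 -0.6  0.5] [0.6744 0.1316 0.1458] 0.032801357003576885
```

View pics/side_g.png

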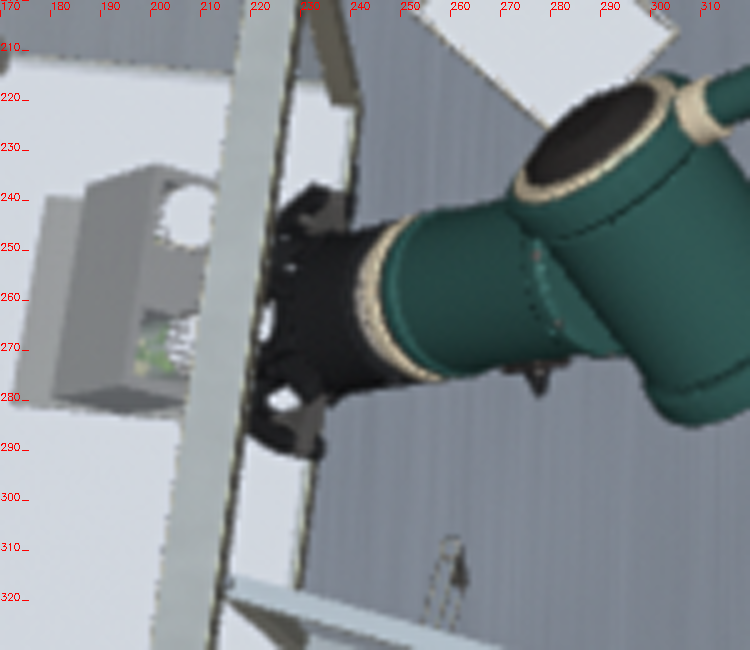

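```bash
python3 -m pendant '[[-0.002,0,0,0,0,0],[-0.004,0,0,0,0,0],[-0.006,0,0,0,0,0],[-0.006,0,0,0,0,0],[-0.006,0,0,0,0,0]]' 0.02 30
python3 - <<'E'
from h import *
p,R,s=now(); print("tool-frame force",(R.T@s["force"]).round(1),p.round(4),s["gripper_width"]*.0854)
snap('side','h',(170,200,320,330),5);
R=toolR(0,50,-1);print("local err", R.T@(p-tube(.102)))
E
```

```text
time: 16.05
ee_pos: [0.6584, 0.1325, 0.164]
tool_rot: [0.906, 0.016, 0.423, -0.029]
force: [1.5, -0.4, -2.0]
gripper_width: 0.385
tool-frame force [ 2.5 -0.3 -0.1] [0.6584 0.1325 0.164 ] 0.03288911243669174
local err [-0.02379726 -0.00059276 -0.00060631]
```

View pics/side_h.png

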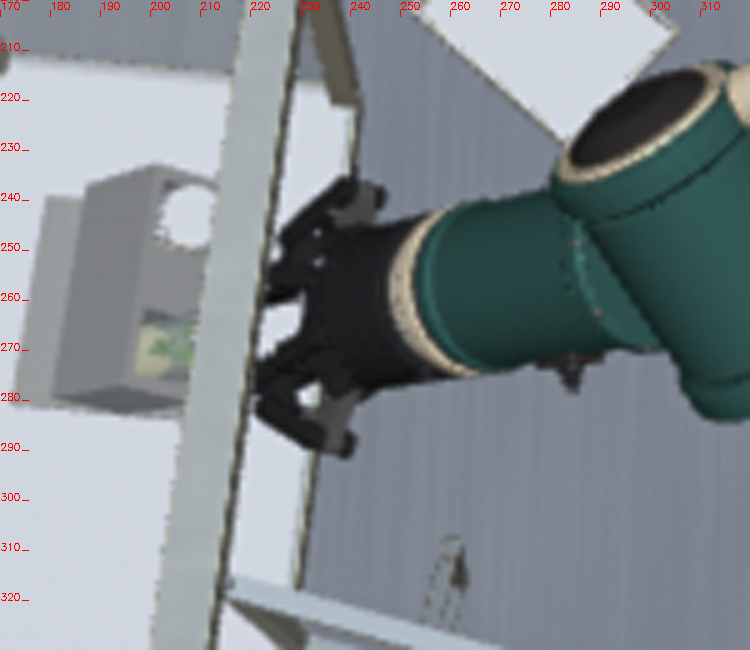

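```bash
python3 -m pendant '[[-0.007,0,0,0,0,0],[-0.007,0,0,0,0,0],[-0.007,0,0,0,0,0],[-0.007,0,0,0,0,0],[-0.007,0,0,0,0,0]]'
python3 -m pendant '[[-0.008,0,0,0,0,0],[-0.008,0,0,0,0,0],[-0.008,0,0,0,0,0],[-0.008,0,0,0,0,0],[-0.008,0,0,0,0,0]]'
python3 -m pendant '[[-0.02,0,0,0,0,0],[-0.025,0,0,0,0,0],[-0.025,0,0,0,0,0],[-0.025,0,0,0,0,0],[-0.02,0,0,0,0,0]]'
python3 - <<'E'
from h import *
p,R,s=now(); print("tool-frame force",(R.T@s["force"]).round(1),p.round(4),s["gripper_width"]*.0854,s["q"].round(2))
snap('side','i',(170,200,320,330),5);snap('top','i',(200,100,320,220),5)
R=toolR(0,50,-1);print("local err", R.T@(p-tube(.102)))
E
```

```text
time: 16.6
ee_pos: [0.636, 0.1339, 0.1911]
tool_rot: [0.906, 0.016, 0.423, -0.029]
force: [-0.4, -1.2, -0.2]
gripper_width: 0.382
time: 17.1
ee_pos: [0.6103, 0.1355, 0.2217]
tool_rot: [0.906, 0.016, 0.423, -0.029]
force: [0.3, -0.3, -1.4]
gripper_width: 0.381
time: 17.6
ee_pos: [0.5362, 0.1401, 0.311]
tool_rot: [0.906, 0.016, 0.422, -0.029]
force: [-0.1, -0.1, -1.3]
gripper_width: 0.386
tool-frame force [ 0.9 -0.1 -1. ] [0.5362 0.1401 0.311 ] 0.03296890518479212 [ 0.39 -0.41  2.23 -0.44  0.72 -0.88]
local err [-2.15136222e-01 -3.89810146e-04  8.87302026e-05]
```

View pics/side_i.png

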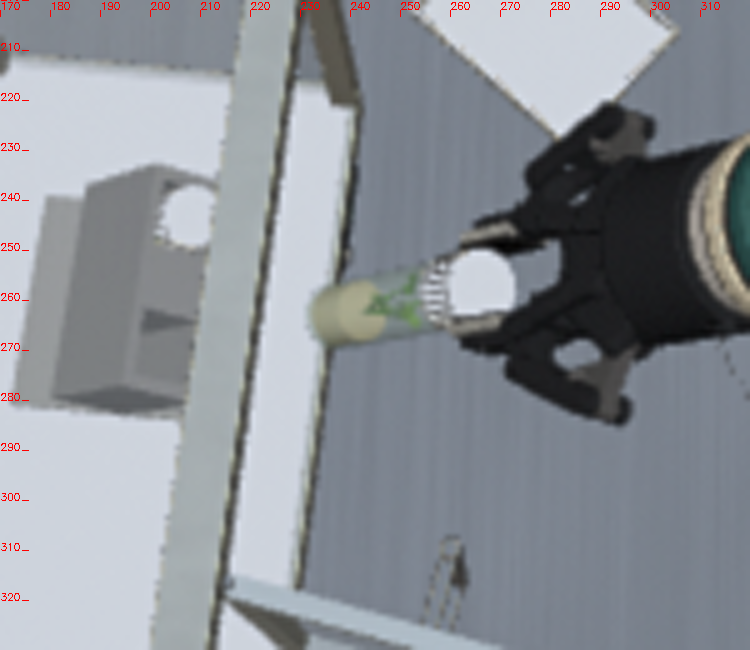

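View pics/top_i.png

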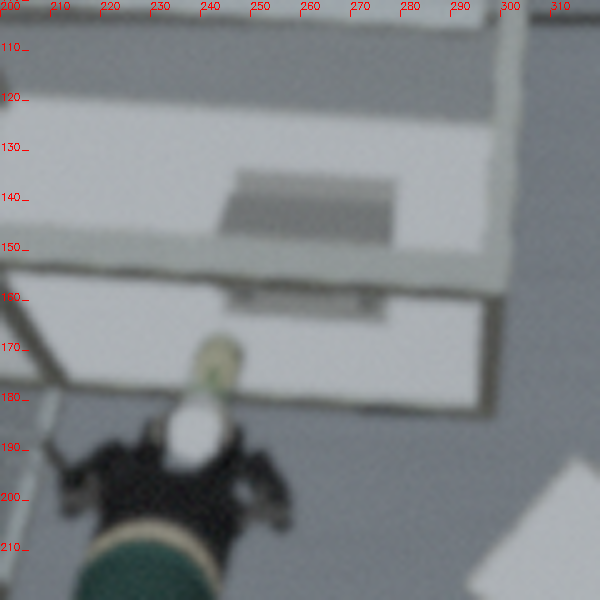

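```bash
python3 - <<'E'
from h import *
R=toolR(-60,90,-1); t=np.array([.4424,-.2897,.24])
p,_,s=now(); q0=np.array(s["q"]); b=ik(t,R,np.array([-.63,.1,2.03,0,1.01,-1.1]),0); print(b)
qs=[q0+(b[0]-q0)*k/3 for k in(1,2)]
T=[(*kin.fk(q,KP,KS),10) for q in qs]
T+=[(t,R,10),(t*[1,1,0]+[0,0,.125],R,10)]
plan(T)
for n in("side","top"): print(n,proj(n,t*[1,1,0]+[0,0,.003]))
E
```

```text
(array([-6.26872517e-01, -2.18697000e-02,  1.89901372e+00, -3.92941493e-08,
        1.26444857e+00, -1.08982049e+00]), np.float64(8.581277910659258e-26))
10 [0.0056, -0.0163, 0.0022, 1.75, 1.28, -1.28] tool 0.0174 spd0.14 err2.3e-21 end [ 0.5477 -0.0277  0.2787] q [ 0.05 -0.28  2.12 -0.29  0.9  -0.95]
10 [0.0042, -0.0142, 0.0037, 1.85, 1.36, -0.73] tool 0.0153 spd0.14 err1.8e-23 end [ 0.5091 -0.1723  0.2541] q [-0.29 -0.15  2.01 -0.15  1.08 -1.02]
10 [0.0022, -0.0124, 0.0052, 1.83, 1.39, -0.13] tool 0.0136 spd0.14 err6.9e-25 end [ 0.4424 -0.2897  0.24  ] q [-0.63 -0.02  1.9   0.    1.26 -1.09]
10 [0.0115, 0.0, -0.0, 0.0, 0.0, 0.0] tool 0.0115 spd0.07 err2.0e-26 end [ 0.4424 -0.2897  0.125 ] q [-0.63  0.08  2.02 -0.    1.04 -1.09]
side [[300.53728176 148.28523229]]
top [[366.31250928 229.40802708]]
```

```bash
python3 - <<'E'
from h import *
R=toolR(-60,90,-1); t=np.array([.4424,-.2897,.24])
R0=toolR(0,50,-1); w=np.array([.44,.08,.31])
b=ik(t,R,np.array([-.63,.1,2.03,0,1.01,-1.1]),0)[0]; q0=ik(w,R0,now()[2]["q"],0)[0]
T=[(w,R0,5)]+[(*kin.fk(q0+(b-q0)*k/3,KP,KS),5) for k in(1,2)]
T+=[(t,R,5),(t*[1,1,0]+[0,0,.125],R,5)]
plan(T)
for k in np.linspace(0,1,7): p,Rr=kin.fk(q0+(b-q0)*k,KP,KS); print("foot",(p+Rr[:,0]*.103).round(3))
E
```

```text
5 [-0.0115, -0.0134, -0.0147, -0.08, 0.05, -0.03] tool 0.023 spd0.24 err2.3e-15 end [0.44 0.08 0.31] q [ 0.31 -0.7   2.38 -0.32  0.83 -1.06]
5 [0.0087, -0.0222, 0.0069, 3.48, 2.59, -2.18] tool 0.0248 spd0.27 err1.2e-16 end [ 0.4694 -0.0385  0.2931] q [-0.   -0.48  2.22 -0.21  0.97 -1.07]
5 [0.009, -0.0211, 0.011, 3.76, 2.61, -1.4] tool 0.0254 spd0.27 err9.4e-19 end [ 0.471  -0.1628  0.2697] q [-0.31 -0.25  2.06 -0.11  1.12 -1.08]
5 [0.008, -0.0204, 0.0155, 3.87, 2.65, -0.53] tool 0.0268 spd0.27 err6.5e-20 end [ 0.4424 -0.2897  0.24  ] q [-0.63 -0.02  1.9   0.    1.26 -1.09]
5 [0.023, 0.0, -0.0, 0.0, 0.0, 0.0] tool 0.023 spd0.14 err6.6e-22 end [ 0.4424 -0.2897  0.125 ] q [-0.63  0.08  2.02 -0.    1.04 -1.09]
foot [0.506 0.076 0.231]
foot [0.513 0.009 0.216]
foot [ 0.512 -0.057  0.201]
foot [ 0.504 -0.119  0.185]
foot [ 0.489 -0.179  0.169]
foot [ 0.468 -0.236  0.153]
foot [ 0.442 -0.29   0.137]
```

```bash
python3 -m pendant '[[-0.0115,-0.0134,-0.0147,-0.08,0.05,-0.03],[-0.0115,-0.0134,-0.0147,-0.08,0.05,-0.03],[-0.0115,-0.0134,-0.0147,-0.08,0.05,-0.03],[-0.0115,-0.0134,-0.0147,-0.08,0.05,-0.03],[-0.0115,-0.0134,-0.0147,-0.08,0.05,-0.03]]'
python3 -m pendant '[[0.0087,-0.0222,0.0069,3.48,2.59,-2.18],[0.0087,-0.0222,0.0069,3.48,2.59,-2.18],[0.0087,-0.0222,0.0069,3.48,2.59,-2.18],[0.0087,-0.0222,0.0069,3.48,2.59,-2.18],[0.0087,-0.0222,0.0069,3.48,2.59,-2.18]]'
python3 -m pendant '[[0.009,-0.0211,0.011,3.76,2.61,-1.4],[0.009,-0.0211,0.011,3.76,2.61,-1.4],[0.009,-0.0211,0.011,3.76,2.61,-1.4],[0.009,-0.0211,0.011,3.76,2.61,-1.4],[0.009,-0.0211,0.011,3.76,2.61,-1.4]]'
python3 -m pendant '[[0.008,-0.0204,0.0155,3.87,2.65,-0.53],[0.008,-0.0204,0.0155,3.87,2.65,-0.53],[0.008,-0.0204,0.0155,3.87,2.65,-0.53],[0.008,-0.0204,0.0155,3.87,2.65,-0.53],[0.008,-0.0204,0.0155,3.87,2.65,-0.53]]'
python3 -m pendant '[[0,0,0,0,0,0],[0,0,0,0,0,0],[0,0,0,0,0,0],[0,0,0,0,0,0],[0,0,0,0,0,0]]'
python3 - <<'E'
from h import *
R=toolR(-60,90,-1); t=np.array([.4424,-.2897,.24])
p,Rc,s=now(); print(Rc[:,0],s["force"].round(1))
plan([(t,R,1),(t*[1,1,0]+[0,0,.125],R,5)])
snap('side','j',(220,80,360,220),5);snap('top','j',(300,160,440,300),4)
E
```

```text
time: 18.2
ee_pos: [0.4388, 0.0786, 0.305]
tool_rot: [0.904, 0.012, 0.426, -0.029]
force: [-0.3, -1.0, -1.2]
gripper_width: 0.379
time: 18.7
ee_pos: [0.469, -0.0406, 0.2885]
tool_rot: [0.831, 0.112, 0.514, -0.177]
force: [0.3, -0.0, -0.9]
gripper_width: 0.382
time: 19.2
ee_pos: [0.4703, -0.1651, 0.2654]
tool_rot: [0.726, 0.234, 0.575, -0.295]
force: [0.4, 0.8, -1.3]
gripper_width: 0.386
time: 19.7
ee_pos: [0.4411, -0.2921, 0.236]
tool_rot: [0.599, 0.372, 0.602, -0.375]
force: [-0.6, -0.1, -1.0]
gripper_width: 0.382
time: 20.2
ee_pos: [0.4416, -0.2897, 0.2376]
tool_rot: [0.601, 0.37, 0.602, -0.373]
force: [0.2, -0.2, -0.6]
gripper_width: 0.385
[-0.0037972  -0.00324647 -0.99998752] [ 0.2 -0.2 -0.6]
1 [-0.0024, 0.0008, 0.0003, 0.03, 0.07, 0.28] tool 0.0025 spd0.02 err6.3e-20 end [ 0.4424 -0.2897  0.24  ] q [-0.63 -0.02  1.9   0.    1.26 -1.09]
5 [0.023, 0.0, -0.0, 0.0, 0.0, 0.0] tool 0.023 spd0.14 err8.9e-22 end [ 0.4424 -0.2897  0.125 ] q [-0.63  0.08  2.02 -0.    1.04 -1.09]
```

View pics/side_j.png

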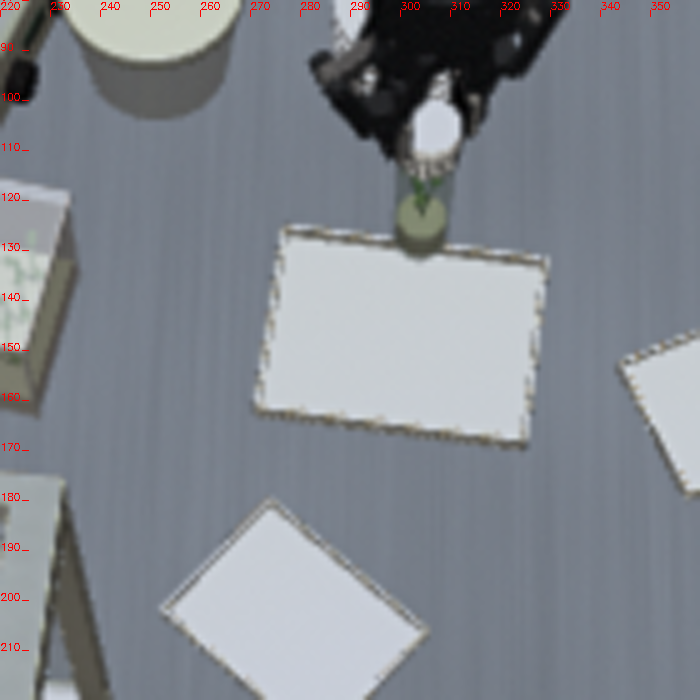

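View pics/top_j.png

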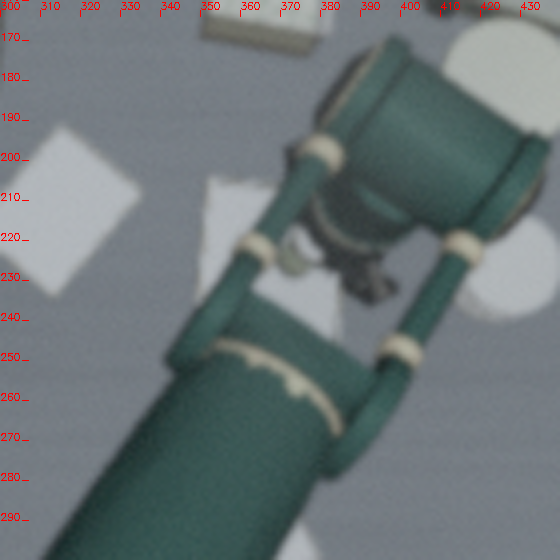

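```bash
python3 -m pendant '[[0,0.0008,0.0003,0.03,0.07,0.28],[0.026,0,0,0,0,0],[0.028,0,0,0,0,0],[0.028,0,0,0,0,0],[0.026,0,0,0,0,0]]'
python3 -m pendant '[[0.005,0,0,0,0,0],[0.002,0,0,0,0,0],[0.001,0,0,0,0,0],[0.001,0,0,0,0,0],[0,0,0,0,0,0]]'
python3 - <<'E'
from h import *
p,R,s=now(); print(p.round(4),R[:,0].round(4),s["force"].round(1))
snap('side','k',(220,80,360,220),5)
E
```

```text
time: 20.8
ee_pos: [0.442, -0.2903, 0.1283]
tool_rot: [0.601, 0.372, 0.601, -0.372]
force: [-0.0, -0.1, -0.5]
gripper_width: 0.382
time: 21.3
ee_pos: [0.4428, -0.291, 0.1216]
tool_rot: [0.602, 0.372, 0.601, -0.372]
force: [0.3, 1.1, -0.7]
gripper_width: 0.382
[ 0.4428 -0.291   0.1216] [ 1.1e-03 -8.0e-04 -1.0e+00] [ 0.3  1.1 -0.7]
```

View pics/side_k.png

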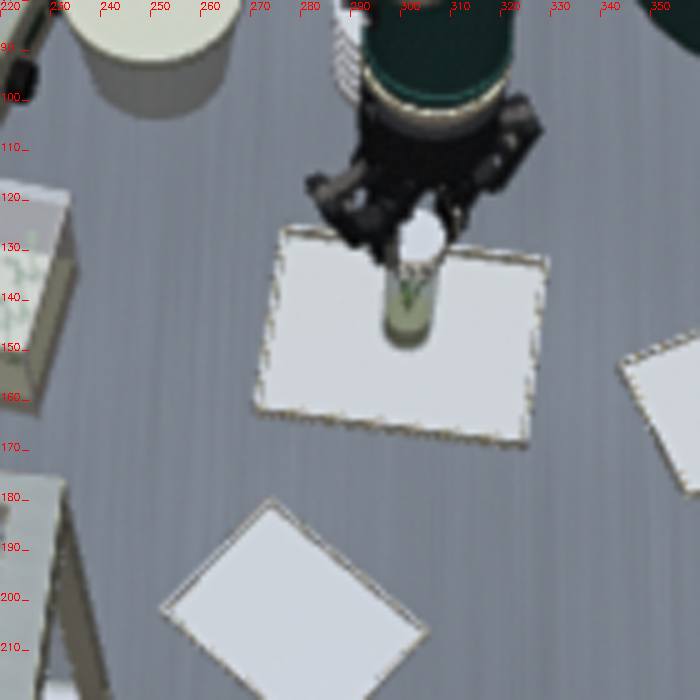

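```bash
python3 -m pendant '[[0.004,0,0,0,0,0],[0.004,0,0,0,0,0],[0.003,0,0,0,0,0],[0.002,0,0,0,0,0],[0,0,0,0,0,0]]'
python3 -m pendant '[[0.0005,0,0,0,0,0],[0.0005,0,0,0,0,0],[0.0005,0,0,0,0,0],[0,0,0,0,0,0],[0,0,0,0,0,0]]'
python3 -m pendant '[[0.0005,0,0,0,0,0],[0.0005,0,0,0,0,0],[0,0,0,0,0,0],[0,0,0,0,0,0],[0,0,0,0,0,0]]'
```

```text
time: 21.85
ee_pos: [0.4416, -0.2902, 0.1065]
tool_rot: [0.6, 0.373, 0.602, -0.372]
force: [0.0, -0.4, -1.0]
gripper_width: 0.384
time: 22.35
ee_pos: [0.4421, -0.2906, 0.106]
tool_rot: [0.601, 0.372, 0.601, -0.372]
force: [-0.0, -0.6, 1.0]
gripper_width: 0.382
time: 22.85
ee_pos: [0.4426, -0.2911, 0.106]
tool_rot: [0.601, 0.372, 0.601, -0.373]
force: [-0.7, -0.7, 6.5]
gripper_width: 0.38
```

```bash
python3 -m pendant '[[0,0,0,0,0,0],[0,0,0,0,0,0],[0,0,0,0,0,0],[0,0,0,0,0,0],[0,0,0,0,0,0]]' 0.04
python3 -m pendant '[[0,0,0,0,0,0],[0,0,0,0,0,0],[0,0,0,0,0,0],[0,0,0,0,0,0],[0,0,0,0,0,0]]' 0.062
python3 - <<'E'
from h import *
p,R,s=now(); print(p.round(4),s["force"].round(1))
snap('side','l',(250,90,350,180),7)
E
```

```text
time: 23.35
ee_pos: [0.4418, -0.2903, 0.1044]
tool_rot: [0.601, 0.372, 0.602, -0.372]
force: [0.3, 0.3, -0.0]
gripper_width: 0.468
time: 23.85
ee_pos: [0.442, -0.2904, 0.1047]
tool_rot: [0.601, 0.372, 0.601, -0.372]
force: [-0.2, -0.1, 0.3]
gripper_width: 0.73
[ 0.442  -0.2904  0.1047] [-0.2 -0.1  0.3]
```

View pics/side_l.png

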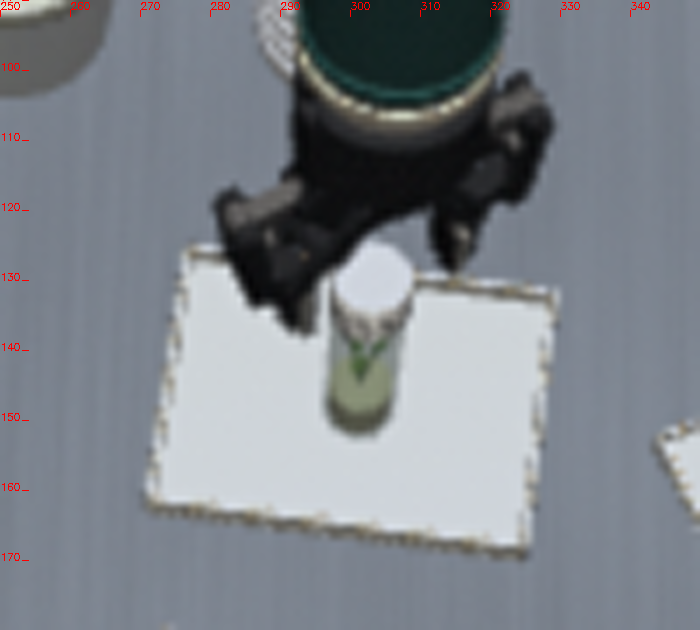

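```bash
python3 -m pendant '[[-0.005,0,0,0,0,0],[-0.01,0,0,0,0,0],[-0.01,0,0,0,0,0],[-0.015,0,0,0,0,0],[-0.015,0,0,0,0,0]]'
python3 -m pendant '[[-0.02,0,0,0,0,0],[-0.025,0,0,0,0,0],[-0.03,0,0,0,0,0],[-0.03,0,0,0,0,0],[-0.02,0,0,0,0,0]]'
python3 - <<'E'
from h import *
p,R,s=now(); w=p+np.array([-.03,.22,.03]); plan([(w,R,5)])
E
```

```text
time: 24.4
ee_pos: [0.4423, -0.2906, 0.1615]
tool_rot: [0.601, 0.372, 0.601, -0.372]
force: [-0.2, -0.2, 1.0]
gripper_width: 0.725
time: 24.9
ee_pos: [0.4429, -0.2911, 0.289]
tool_rot: [0.602, 0.372, 0.6, -0.373]
force: [0.4, 0.1, 0.3]
gripper_width: 0.725
5 [-0.0061, 0.0142, -0.042, 0.0, 0.0, 0.0] tool 0.0448 spd0.37 err8.9e-20 end [ 0.4129 -0.0711  0.319 ] q [-0.23 -0.29  1.98 -0.    1.44 -0.69]
```

```bash
python3 -m pendant '[[-0.0061,0.0142,-0.042,0,0,0],[-0.0061,0.0142,-0.042,0,0,0],[-0.0061,0.0142,-0.042,0,0,0],[-0.0061,0.0142,-0.042,0,0,0],[-0.0061,0.0142,-0.042,0,0,0]]'
python3 -m pendant '[[0,0,0,0,0,0],[0,0,0,0,0,0],[0,0,0,0,0,0],[0,0,0,0,0,0],[0,0,0,0,0,0]]'
python3 - <<'E'
from h import *
snap('side','m');im=snap('top','m')
a=cv2.imread("pics/side_m_full.png"); crop(a,(250,90,350,180),7,"pics/side_m2.png"); crop(im,(330,180,410,260),7,"pics/top_m2.png")
# diff vs start
for n in("side","top"):
    d=cv2.absdiff(cv2.imread(f"pics/{n}0.png"),cv2.imread(f"pics/{n}_m_full.png")).max(2); cv2.imwrite(f"pics/{n}_diff.png",(d>40).astype(np.uint8)*255)
E
```

```text
time: 25.4
ee_pos: [0.4117, -0.0694, 0.3172]
tool_rot: [0.601, 0.373, 0.6, -0.372]
force: [1.0, 0.2, 0.8]
gripper_width: 0.727
time: 25.9
ee_pos: [0.4122, -0.0719, 0.3151]
tool_rot: [0.6, 0.373, 0.601, -0.373]
force: [0.2, -0.2, 0.2]
gripper_width: 0.724
```

View pics/side_m.png

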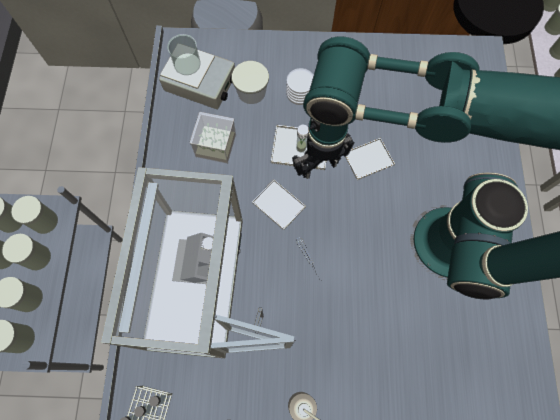

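View pics/side_m2.png

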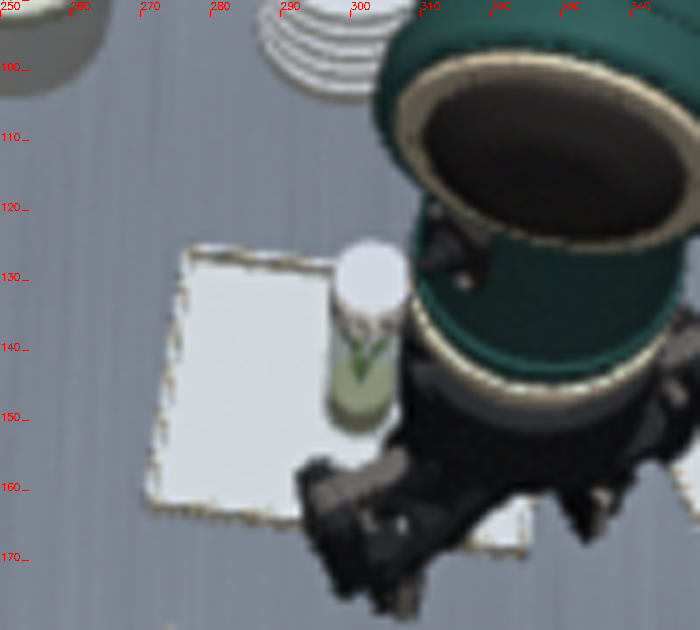

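View pics/top_m.png

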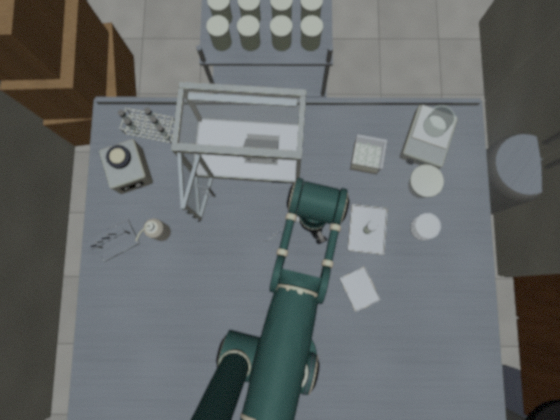

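View pics/side_diff.png

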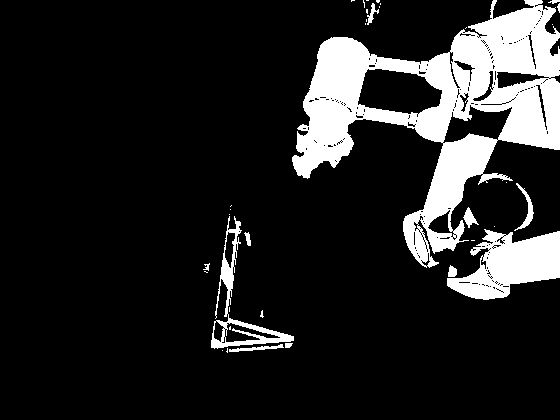

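The tube stands upright on the tray floor at side pixel (301,140). The tray edges haven't moved. The door is folded at side (215–295, 318–350), and the difference picture shows no change apart from the arm, door and tube. I'll hand it in.

```bash
python3 -c "
from plant import r
print(r.hand_in()); print(r.sense()['time'])"
```

```text
the job is handed in; nothing more can be done
None
the job is handed in; nothing more can be done
```

The job is done and handed in at about 26 s of the 67 s allowed. I gripped the bar and folded the door open to its stop. Then I drew the tall tube straight out along its sloping well and stood it upright near the middle of the largest tray.

**Last checks:**
- **Door:** its edges matched the predicted 1.40 rad fold to within about 1 px. I measured this just after letting go of the bar, and the door was still folded in the final pictures.
- **Tube:** sideways force was about 1 N or less at each reading during the pull. It touched down at about 6.5 N, and it was upright and clear of the gripper in the final pictures.
- **Everything else:** comparing the start and end side pictures showed changes only for the arm, door and tube. The tray and the vial had not moved. I checked the top view only by eye, and in both views the arm hid part of the scene, including the right part of the tray in the side view.

**What disagreed:**
- **Door stop:** as the door reached its stop, the wrist force rose briefly to about 58 N. That is under the 120 N limit, and I eased off before letting go.
- **Cameras:** the two cameras differed by about 4 mm in y. I used their mean, and the grip forces on the bar and cap agreed with it.

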